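# Open the fold-down desk and nest the cup set on it

### The arm

A 6-joint arm with a two-finger parallel gripper is mounted at the origin on the work surface. World frame = base frame: x ahead of the robot, y to its left, z up, the work surface at z = 0. Lengths are in m, angles in degrees, forces in N, time in s.
With the tool pointing down it reaches from about 0.375 to 0.9 m from the base axis. Payload 3.1 kg.
Tool frame: the origin (TCP) lies at the very end of the fingers, on their centre line; the grasp point (between the pads) lies 19 mm behind it; z points along the fingers, y is the direction in which the jaws open and shut (so a half turn about z gives the same grasp; the last joint's range is limited). The gripper opens to 87 mm and grips with 3 to 60 N. Pads are 19 mm wide; open, the fingers measure 117 mm over their backs; the gripper's body (75 mm by 190 mm) begins 51 mm behind the grasp point.
Start: joints at [-84.655, 30.224, 82.088, -0, 67.689, -10.227], TCP at [0.168, -0.602, 0.223] pointing down, gripper open.
Joint ranges: [-176.69, 176.69], [-43.24, 126.21], [12.49, 139.97], [-82, 262], [0, 151.66], [-163.58, 163.58]. Speed limits (degrees/s): [159.86, 159.86, 180, 180, 180, 180].

### API

Orientations are given as a 3x3 rotation matrix whose columns are the frame's x, y, z axes.
In Python, from rig import readout, capture, camera_model, bot, spot_in, regions_of gives the robot as it stands.
- The arm moves only by the tool send_rows, never from a script. Its argument "moves" is a list that holds one entry, the list of rows, each a list of 7 numbers: the turn, a rotation vector about the tool's x, y, z in degrees, then the shift along the tool's x, y, z in cm, then the opening, from -1 (shut) to 1 (fully open). A call has exactly 5 rows; each row shifts and turns the commanded pose from where the row before left it, along the tool's axes as they then stand; what a row does not reach is not made up. A row lasts 1/10 s, in which the tool goes at most 50 mm and 8.59 degrees, less where a joint would pass 70% of its speed; a pose out of reach is approached as far as the arm can. A call with a gripper value outside its range is refused whole. The fingers move at their own pace and stop on an object; the grip force is fixed at half the most. Time passes only in rows, so rows that do not move let the fingers close, or fill a call up. It gives the time, the measured TCP pose, the force and the opening at its end, in the units of the state.
- readout.read_state(): the state, without advancing time (a new reading comes with each control period).
- capture(name): name is "scene" or "top" or "wrist"; returns the picture (420x560x3 uint8, blue, green, red); there is no depth.
- camera_model(name): a dict with "camera_matrix" (3x3 intrinsics, pixels), "pose" (4x4, takes a point from camera to world coordinates). Camera axes: x right, y up, looking along -z (the intrinsics and any distortion apply to the point x, -y, -z); pixel columns grow to the right and rows downward; lengths in m; the calibration is good to about 2 mm. The wrist camera is an equidistant fisheye: a pixel r from the principal point sees the ray r / f radians off the axis. A picture is of the moment at which its call begins: read the wrist's pose just before it. camera_model takes no time and is no camera call; for the wrist camera it gives the pose at the moment of the call.
- bot.hand_in(): hands the job in, once; it reports no verdict.
Trained networks look in the newest picture that a camera, given by its name, has taken for a name from the list of things; names that differ only in an ending like _2 or _b are one class to them, and where a whole thing is asked for, a point or a joint stands for the part that bears it (a point fixed in the world has none). Each returns a list of dicts, best first, with "p" (0 to 1); they miss things now and then, are a little off and sometimes report something else, mostly with a low value. They report only what shows in the picture. A call takes as long as a camera call.
- spot_in(camera, thing): "location" ([x, y, z] in m, in world coordinates, good to about 4 mm: the middle of the surface that is visible of it).
- regions_of(camera, thing): "mask" (420x560 bool, what is visible of it).
The state is a dict: "time_s": time; "joint_positions": joint angles; "qvel": joint speeds; "tau": joint torques, N m; "position": TCP position; "tcp_rot": TCP orientation; "force": force on the tool from outside, world axes, zero at the start; "moment": the same for the moment, N m; "opening": opening from 0.0 (shut) to 1.0 (fully open).
Only numpy, scipy, OpenCV 4.12 (cv2) and the standard library are available. Lean on these libraries where they do the work, as an engineer would, in place of code of your own. Each camera call takes 0.05 s, during which the arm holds its last target. There are 200 camera calls.

### The job

Open up the fold-down desk: pull both wooden supports all the way out first, then bring the flap down onto them by its bar, easing it down rather than letting it drop. Then clear the white cups off the board: stand the low wide tub upright near the middle of the lowered flap and nest all the cups that are there inside it, in size order, each smaller cup standing upright inside the next larger one. Leave the jar and the other things on the board where they are.

Things in the scene. Friction and masses are not known exactly. Their poses are not given: they have to be found in the camera images.
- desk: cream fold-down desk unit fixed on the board: a base 91 mm high and 270 mm wide with two upright side cheeks (14 mm thick, 200 mm high, 298 mm over all), open at top and back. Origin on the board under the middle of the hinge line; its -x axis points out of the front, the way the supports slide and the flap comes down; y runs along the hinge.
- flap (a joint): drop-front writing flap, 260 mm wide, 170 mm deep, 16 mm thick, 0.55 to 0.9 kg, hinged at its lower edge. 0 = shut (leaning back 0.15 rad from upright); it grows as the top edge comes forward and down; 1.72 rad = level, lying on the pulled-out supports; unsupported it sags further, to 2.1. The hinge is slightly damped: let go beyond upright, the flap drops at 2 to 3 rad/s.
- flap_hinge (a point): middle of the hinge axis, 75 mm above the board; fixed on the desk, axes as the desk's. The hinge axis lies in the flap's outer face, which becomes its underside.
- flap_bar (a point): middle of the flap's round steel bar handle, 10 mm thick, 90 mm long, parallel to the hinge, a post at each end, 50 mm beyond the flap's free edge: 220 mm along the flap from the hinge axis and 8 mm inward of the outer face. Shut, it is on top, about 291 mm above the board; level, 83 mm. The gap to the flap's edge is 45 mm, so open the fingers only part way to let go when level.
- flap_middle (a point): centre of the flap's inner face, which is the top face when level, then 91 mm above the board; x out of the face (up when level), y along the hinge, z towards the bar handle.
- support_left (a joint): slide-out wooden support at the robot's left, +y, 100 mm from the desk's middle: 22 mm wide, 40 mm high, its top 75 mm above the board. 0 = pushed in (front end 30 mm before the hinge line); grows to 0.12 m fully out; slides with about 3 N friction and stays.
- knob_left (a point): centre of the round steel knob of that left support: 22 mm diameter, 18 mm long along the slide, on a thin stem 35 mm before the support's front end, 52 mm above the board; pinch it from above, across.
- support_right (a joint): slide-out wooden support at the robot's right, -y, 100 mm from the desk's middle: 22 mm wide, 40 mm high, its top 75 mm above the board. 0 = pushed in (front end 30 mm before the hinge line); grows to 0.12 m fully out; slides with about 3 N friction and stays.
- knob_right (a point): centre of the round steel knob of that right support: 22 mm diameter, 18 mm long along the slide, on a thin stem 35 mm before the support's front end, 52 mm above the board; pinch it from above, across.
- tub: the widest and lowest of the set: white plastic tub: outside 70 mm at the rim, 64 mm at the foot, 35 mm high, wall 2.5 mm, floor 8 mm thick; 30 to 105 g. Round; origin at the centre of the underside, z up. Stands upright on the board. Always there.
- cup1: white plastic cup, next to the tub in size: outside 60 mm at the rim, 54 mm at the foot, 50 mm high, wall 2.5 mm, floor 8 mm thick; 30 to 105 g. Round; origin at the centre of the underside, z up. Stands upright on the board; may be absent. Stood in any wider one of the set it rests on that one's floor with a few mm of play, and its rim stands proud.
- cup2: white plastic cup, middle size: outside 50 mm at the rim, 44 mm at the foot, 65 mm high, wall 2.5 mm, floor 8 mm thick; 30 to 105 g. Round; origin at the centre of the underside, z up. Stands upright on the board; may be absent. Stood in any wider one of the set it rests on that one's floor with a few mm of play, and its rim stands proud.
- cup3: tall white plastic cup: outside 40 mm at the rim, 34 mm at the foot, 80 mm high, wall 2.5 mm, floor 8 mm thick; 30 to 105 g. Round; origin at the centre of the underside, z up. Stands upright on the board; may be absent. Stood in any wider one of the set it rests on that one's floor with a few mm of play, and its rim stands proud.
- cup4: the narrowest and tallest white plastic cup: outside 30 mm at the rim, 25 mm at the foot, 95 mm high, wall 2.5 mm, floor 8 mm thick; 30 to 105 g. Round; origin at the centre of the underside, z up. Stands upright on the board; may be absent. Stood in any wider one of the set it rests on that one's floor with a few mm of play, and its rim stands proud.
- jar: bystander, leave alone: glass jar with steel screw lid, 60 mm wide, 85 mm high, standing among the cups; origin at the underside
- scale: bystander, leave alone: small white scale with a flat tray, 200 x 200 x 22 mm; origin at the underside
- thermometer: bystander, leave alone: thermometer case gripped by a spring clamp, lying, 150 mm long, about 40 mm high; origin at the underside
- tape: bystander, leave alone: cardboard roll of tape, 60 mm; origin at the underside
- bottle: bystander, leave alone: white bottle, 64 mm wide, 170 mm high; origin at the underside
- pens: bystander, leave alone: grey open box 90 x 160 x 50 mm; origin at the underside

How it is judged (in metres and radians):
On the way, in this order (a step that is already met when the one before it is completed fails the run):
1. both supports are pulled out with the flap still up (value of joint each of support_left, support_right above 0.1 m and value of joint flap below 0.6 rad), for 0.2 s.
2. the flap lies level on both supports (value of joint each of support_left, support_right above 0.1 m and value of joint flap between 1.66 and 1.77 rad and velocity of joint flap below 0.1 rad/s), for 0.2 s.
At the end, for the whole second after the job is handed in: supports out over 100 mm; flap level on them (1.66 to 1.77 rad), still; tub upright on the flap, within 52 mm (depth) and 95 mm (width) of its middle; every cup present upright (0.15 rad), at rest, down inside the tub and each wider cup present (value of joint each of support_left, support_right above 0.1 m and value of joint flap between 1.66 and 1.77 rad and velocity of joint flap below 0.05 rad/s and z of tub in the frame of flap_middle between -0.052 and 0.052 m and y of tub in the frame of flap_middle between -0.095 and 0.095 m and x of tub in the frame of flap_middle between -0.006 and 0.006 m and angle between each of tub, cup1, cup2, cup3, cup4's own z axis and vertical below 0.15 rad and linear speed of each of tub, cup1, cup2, cup3, cup4 below 0.03 m/s and horizontal distance between each of cup1, cup2, cup3, cup4 and tub below 0.022 m and z of cup1 in the frame of tub between 0.004 and 0.038 m and z of cup2 in the frame of tub between 0.004 and 0.038 m and z of cup3 in the frame of tub between 0.004 and 0.038 m and z of cup4 in the frame of tub between 0.004 and 0.038 m and horizontal distance between each of cup2, cup3, cup4 and cup1 below 0.018 m and z of each of cup2, cup3, cup4 in the frame of cup1 above 0.004 m and horizontal distance between each of cup3, cup4 and cup2 below 0.018 m and z of each of cup3, cup4 in the frame of cup2 above 0.004 m and horizontal distance between cup4 and cup3 below 0.018 m and z of cup4 in the frame of cup3 above 0.004 m); the robot touches nothing.
It fails at once if the flap is brought down (beyond 1.0 rad) before both supports are out by 90 mm (value of joint flap above 1 rad and value of joint any of support_left, support_right below 0.09 m).
It fails at once if the flap is dropped or slammed (faster than 1.6 rad/s) (velocity of joint flap above 1.6 rad/s).
It fails at once if a bystander is pushed more than 40 mm (distance of any of jar, scale, thermometer, tape, bottle, pens from where it was at the start of the episode above 0.04 m).
It fails at once if the jar or the bottle is knocked over (angle between any of jar, bottle's own z axis and vertical above 0.6 rad).
Of cup1, cup2, cup3, cup4 only 2 to 4 are there at a start; the rules pass over those that are not, and their reading is None.
At some moment in a run one of tub, cup1, cup2 may be knocked a few centimetres aside while the robot is not near it.
It also fails if it takes over 210 s, if anything falls off the work surface, if the arm or the gripper's body presses on something with over 40 N, if the wrist force passes 120 N, or if a joint passes its speed limit or range.

## Working session

There is one attempt and no reset: what is moved stays moved. The work goes in short steps, Python scripts to look and compute and a tool call to move; the robot and the scene stay as the last step left them, time stands still between calls to the robot, and variables do not carry over. Pictures are saved under pics/ and viewed, about 12 in all and at most 16, crops included, and the job is handed in when it is done.

Besides the shell and the picture viewer there is one more tool, called in YAML: its name, and indented under it one key for each argument. send_rows: Moves the arm, as the interface text tells. Its arguments: {"type":"object","properties":{"moves":{"type":"array","items":{"type":"array","items":{"type":"array","items":{"type":"number"}}}}},"required":["moves"]}

```bash
ls; mkdir -p pics
python3 - <<'E'
from rig import readout, capture, camera_model, bot, spot_in, regions_of
import cv2, numpy as np
s=readout.read_state(); print(s['time_s'],s['position'],np.round(s['tcp_rot'],3).tolist(),s['opening'])
for c in ['scene','top']:
    im=capture(c); cv2.imwrite(f'pics/{c}0.png',im)
    m=camera_model(c); print(c,np.round(m['camera_matrix'],1).tolist(),np.round(m['pose'],3).tolist())
    for t in ['desk','knob_left','knob_right','flap_bar','tub','cup1','cup2','cup3','cup4','jar','bottle']:
        print(t,[(np.round(d['location'],3).tolist(),round(d['p'],2)) for d in spot_in(c,t)[:3]])
print(readout.read_state()['time_s'])
E
```

```text
pics
0.0 [ 0.167747   -0.60130577  0.22155784] [[0.963, 0.268, -0.0], [0.268, -0.963, 0.002], [0.0, -0.002, -1.0]] 0.9998869344418398
scene [[480.2, 0.0, 278.7], [0.0, 480.2, 201.2], [0.0, 0.0, 1.0]] [[-0.413, -0.703, 0.579, 1.389], [0.91, -0.308, 0.276, 0.416], [-0.016, 0.641, 0.767, 1.321], [0.0, 0.0, 0.0, 1.0]]
desk [([0.738, 0.018, 0.115], 0.63)]
knob_left []
knob_right []
flap_bar [([0.689, 0.021, 0.201], 0.9), ([0.37, -0.267, 0.017], 0.59)]
tub [([0.37, -0.266, 0.017], 0.63)]
cup1 [([0.553, 0.332, 0.024], 0.93), ([0.472, -0.38, 0.063], 0.72), ([0.385, 0.265, 0.056], 0.57)]
cup2 [([0.553, 0.332, 0.024], 0.93), ([0.472, -0.38, 0.063], 0.72), ([0.385, 0.265, 0.056], 0.57)]
cup3 [([0.553, 0.332, 0.024], 0.93), ([0.472, -0.38, 0.063], 0.72), ([0.385, 0.265, 0.056], 0.57)]
cup4 [([0.553, 0.332, 0.024], 0.93), ([0.472, -0.38, 0.063], 0.72), ([0.385, 0.265, 0.056], 0.57)]
jar [([0.582, -0.316, 0.056], 0.78)]
bottle [([0.623, -0.492, 0.093], 0.59)]
top [[464.4, 0.0, 277.9], [0.0, 464.4, 209.8], [0.0, 0.0, 1.0]] [[-0.026, 0.995, -0.099, 0.397], [-0.999, -0.028, -0.017, 0.002], [-0.019, 0.098, 0.995, 1.603], [0.0, 0.0, 0.0, 1.0]]
desk [([0.688, 0.02, 0.12], 0.72)]
knob_left [([0.622, 0.117, 0.075], 0.6)]
knob_right [([0.626, -0.083, 0.075], 0.59)]
flap_bar [([0.671, 0.016, 0.2], 0.58)]
tub [([0.378, -0.264, 0.009], 0.91)]
cup1 [([0.371, 0.273, 0.044], 0.67), ([0.453, 0.388, 0.024], 0.57), ([0.462, -0.387, 0.066], 0.52)]
cup2 [([0.371, 0.273, 0.044], 0.67), ([0.453, 0.388, 0.024], 0.57), ([0.462, -0.387, 0.066], 0.52)]
cup3 [([0.371, 0.273, 0.044], 0.67), ([0.453, 0.388, 0.024], 0.57), ([0.462, -0.387, 0.066], 0.52)]
cup4 [([0.371, 0.273, 0.044], 0.67), ([0.453, 0.388, 0.024], 0.57), ([0.462, -0.387, 0.066], 0.52)]
jar []
bottle [([0.601, -0.492, 0.115], 0.85), ([0.454, 0.389, 0.026], 0.74), ([0.626, -0.077, 0.078], 0.33)]
1.2
```

View pics/scene0.png

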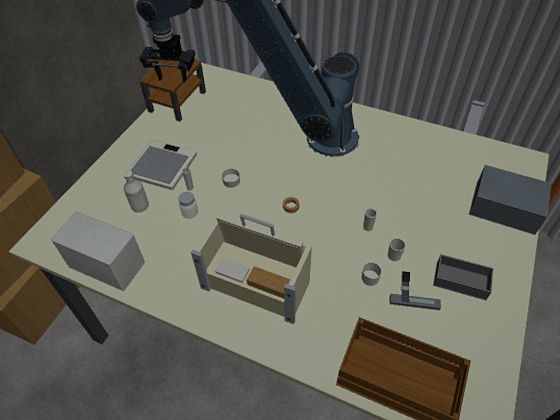

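View pics/top0.png

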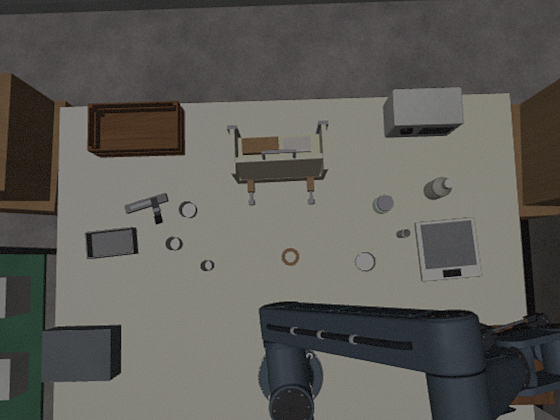

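The scene shows all five white vessels. Pixels in the top view:
- tub (365,262)
- cup4 (403,234), beside the scale
- cup3 (207,265)
- cup2 (174,243)
- cup1 (188,209), near the clamp
- knobs at about (251,202) and (311,201)
- flap bar near (280,153)

Next I'll localise them properly.

```bash
cat > h.py <<'E'
from rig import readout, capture, camera_model, bot, spot_in, regions_of
import cv2, numpy as np
from scipy.optimize import least_squares
def proj(c,P,m=None):
    m=m or camera_model(c); K=m['camera_matrix']; T=np.linalg.inv(m['pose'])
    p=np.atleast_2d(P)@T[:3,:3].T+T[:3,3]; q=np.c_[p[:,0],-p[:,1],-p[:,2]]
    if c=='wrist':
        r=np.hypot(q[:,0],q[:,1]); s=np.arctan2(r,q[:,2])/np.maximum(r,1e-9)
        u=q[:,:2]*s[:,None]
    else: u=q[:,:2]/q[:,2:]
    return u*[K[0,0],K[1,1]]+[K[0,2],K[1,2]]
def onz(c,uv,z,m=None):
    m=m or camera_model(c); K=m['camera_matrix']; u=(np.array(uv,float)-[K[0,2],K[1,2]])/[K[0,0],K[1,1]]
    if c=='wrist':
        t=np.linalg.norm(u); d=np.r_[u*(np.sin(t)/max(t,1e-9)),np.cos(t)]
    else: d=np.r_[u,1]
    d=m['pose'][:3,:3]@[d[0],-d[1],-d[2]]; o=m['pose'][:3,3]
    return o+d*(z-o[2])/d[2]
DIM=dict(tub=(.035,.032,.035),cup1=(.030,.027,.050),cup2=(.025,.022,.065),cup3=(.020,.017,.080),cup4=(.015,.0125,.095))
def ring(r,x,y,z,n=60):
    a=np.linspace(0,2*np.pi,n); return np.c_[x+r*np.cos(a),y+r*np.sin(a),z+0*a]
def conefit(c,mask,name,z0=0,m=None):
    """xy of an upright cup on height z0 from its mask: match bounding-box centre of silhouette; also size ratio"""
    m=m or camera_model(c); rr,rf,h=DIM[name]
    v,u=np.nonzero(mask); box=np.array([u.min(),u.max(),v.min(),v.max()],float)
    def f(p):
        q=proj(c,np.r_[ring(rr,*p,z0+h),ring(rf,*p,z0)],m)
        return np.array([q[:,0].min(),q[:,0].max(),q[:,1].min(),q[:,1].max()])-box
    s=least_squares(f,onz(c,[u.mean(),v.mean()],z0+h/2,m)[:2]); return s.x,np.round(s.fun,1)
def biggest(mask):
    n,l,st,_=cv2.connectedComponentsWithStats(mask.astype(np.uint8)); return l==1+np.argmax(st[1:,4])
E
python3 - <<'E'
from h import *
for c in ['top','scene']:
    capture(c)
    for t,z in [('knob_left',.052),('knob_right',.052),('tub',0),('cup1',0)]:
        for r in regions_of(c,t)[:6]:
            mk=r['mask']; v,u=np.nonzero(mk); 
            print(c,t,round(r['p'],2),len(u),'uv',u.mean().round(1),v.mean().round(1),(u.min(),u.max(),v.min(),v.max()),end=' ')
            if 'knob' in t: print(onz(c,[u.mean(),v.mean()],z).round(3))
            elif len(u)>20 and np.ptp(u)<60:
                print({n:(s.round(3).tolist(),f.tolist()) for n in DIM for s,f in [conefit(c,biggest(mk),n)]})
            else: print()
E
```

```text
top knob_left 0.65 260 uv 186.4 209.0 (np.int64(178), np.int64(195), np.int64(200), np.int64(217)) [0.563 0.336 0.052]
top knob_left 0.5 169 uv 250.6 191.3 (np.int64(247), np.int64(254), np.int64(179), np.int64(204)) [0.617 0.118 0.052]
top knob_left 0.16 2072 uv 278.8 164.3 (np.int64(236), np.int64(321), np.int64(148), np.int64(178)) [0.706 0.021 0.052]
top knob_right 0.64 155 uv 309.7 189.3 (np.int64(306), np.int64(313), np.int64(178), np.int64(203)) [ 0.618 -0.081  0.052]
top knob_right 0.46 4992 uv 278.8 158.1 (np.int64(227), np.int64(327), np.int64(120), np.int64(204)) [0.727 0.021 0.052]
top tub 0.75 349 uv 365.1 261.1 (np.int64(355), np.int64(375), np.int64(251), np.int64(271)) {'tub': ([0.373, -0.259], [-0.8, 0.8, -0.5, 0.5]), 'cup1': ([0.373, -0.258], [0.3, -0.3, 0.9, -0.9]), 'cup2': ([0.373, -0.257], [1.4, -1.3, 2.3, -2.3]), 'cup3': ([0.374, -0.256], [2.5, -2.4, 3.8, -3.8]), 'cup4': ([0.374, -0.255], [3.6, -3.3, 5.3, -5.3])}
top cup1 0.79 224 uv 172.9 243.3 (np.int64(164), np.int64(182), np.int64(236), np.int64(250)) {'tub': ([0.45, 0.388], [-2.0, 2.0, -3.4, 3.3]), 'cup1': 
[... 2455 characters left out ...]
260)) {'tub': ([0.44, 0.375], [-3.4, 3.3, -0.7, 0.5]), 'cup1': ([0.446, 0.376], [-2.3, 2.2, -0.7, 0.6]), 'cup2': ([0.452, 0.376], [-1.2, 1.1, -0.8, 0.8]), 'cup3': ([0.458, 0.376], [-0.0, 0.0, -0.9, 0.9]), 'cup4': ([0.463, 0.377], [1.1, -1.0, -1.0, 1.1])}
scene cup1 0.44 190 uv 187.2 178.5 (np.int64(182), np.int64(192), np.int64(168), np.int64(190)) {'tub': ([0.445, -0.406], [-4.8, 4.9, 1.0, -1.2]), 'cup1': ([0.45, -0.401], [-3.9, 3.9, 0.6, -0.7]), 'cup2': ([0.456, -0.396], [-2.9, 3.0, 0.2, -0.3]), 'cup3': ([0.462, -0.391], [-1.9, 1.9, -0.2, 0.2]), 'cup4': ([0.468, -0.386], [-0.9, 1.0, -0.7, 0.7])}
scene cup1 0.2 2575 uv 259.9 239.0 (np.int64(216), np.int64(302), np.int64(214), np.int64(266))
```

send_rows:
  moves:
    - [[0,0,7.8,0,0,0,1],[0,0,7.8,0,0,0,1],[0,0,0,2.7,-3.5,0,1],[0,0,0,2.7,-3.5,0,1],[0,0,0,2.7,-3.5,0,1]]

```text
time_s: 2.2
position: [0.2494, -0.4961, 0.2225]
tcp_rot: [[1.0, -0.002, 0.0], [-0.002, -1.0, -0.0], [0.0, 0.0, -1.0]]
force: [0.0, -0.2, 0.2]
opening: 0.998
```

send_rows:
  moves:
    - [[0,0,0,2.7,-3.5,0,1],[0,0,0,2.7,-3.5,0,1],[0,0,0,2.7,-3.5,0,1],[0,0,0,2.7,-3.5,0,1],[0,0,0,2.7,-3.5,0,1]]

```text
time_s: 2.7
position: [0.3849, -0.3208, 0.2228]
tcp_rot: [[1.0, -0.001, 0.001], [-0.001, -1.0, -0.001], [0.001, 0.001, -1.0]]
force: [-0.3, 0.5, 0.1]
opening: 0.999
```

send_rows:
  moves:
    - [[0,0,0,2.7,-3.5,0,1],[0,0,0,2.7,-3.5,0,1],[0,0,0,2.7,-3.5,0,1],[0,0,0,2.7,-3.5,0,1],[0,0,0,2.5,-3.5,0,1]]

```text
time_s: 3.2
position: [0.5183, -0.1457, 0.2228]
tcp_rot: [[1.0, -0.0, 0.001], [-0.0, -1.0, -0.0], [0.001, 0.0, -1.0]]
force: [0.3, -0.5, 0.5]
opening: 0.999
```

Run:
```python
from h import *
s=readout.read_state(); print(s['time_s'],s['position'].round(4),np.round(s['tcp_rot'],3).tolist(),s['joint_positions'])
m=camera_model('wrist'); print(np.round(m['pose'],3).tolist(),m['camera_matrix'][0])
im=capture('wrist'); cv2.imwrite('pics/w1.png',im)
for t in ['knob_right','knob_left','flap_bar']:
    for r in spot_in('wrist',t)[:3]: print(t,np.round(r['location'],3),r['p'])
    for r in regions_of('wrist',t)[:3]:
        v,u=np.nonzero(r['mask']); print(t,r['p'],len(u),u.mean(),v.mean(),(u.min(),u.max(),v.min(),v.max()))
```

```text
3.2 [ 0.5183 -0.1457  0.2228] [[1.0, -0.0, 0.001], [-0.0, -1.0, -0.0], [0.001, 0.0, -1.0]] [-2.75991911e+01  2.35187833e+01  9.45673110e+01 -2.94079832e-03
  6.18593660e+01  6.24200702e+01]
[[0.0, 0.957, 0.291, 0.598], [-1.0, 0.0, 0.001, -0.146], [0.001, -0.291, 0.957, 0.385], [0.0, 0.0, 0.0, 1.0]] [325.1922621    0.         280.59216215]
knob_right [ 0.626 -0.09   0.075] 0.61
knob_right 0.84 1907 219.56423702149974 91.72102779234399 (np.int64(204), np.int64(233), np.int64(53), np.int64(143))
knob_left [0.627 0.109 0.062] 0.82
knob_left 0.96 1527 59.147347740667975 108.25212835625409 (np.int64(41), np.int64(75), np.int64(80), np.int64(151))
flap_bar [ 0.67  -0.007  0.158] 0.76
flap_bar 0.77 16300 108.41306748466258 34.5980981595092 (np.int64(0), np.int64(246), np.int64(0), np.int64(86))
```

View pics/w1.png

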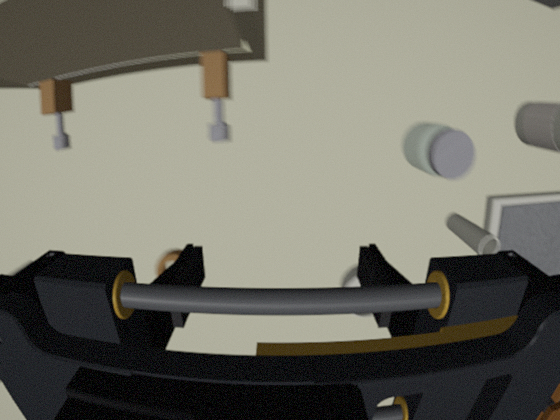

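The wrist picture shows the knobs at (218,132) right and (61,143) left, with the jar and cup4 at the right.

Run:
```python
from h import *
for uv in [(218,132),(61,143)]: print(onz('wrist',uv,.057).round(4))
# support front edge corners / stem
im=capture('wrist')
for uv in [(311,201),(251,202)]: print('top',onz('top',uv,.057).round(4))
```

```text
[ 0.5771 -0.0852  0.057 ]
[0.5776 0.1109 0.057 ]
top [ 0.5774 -0.0835  0.057 ]
top [0.5797 0.1176 0.057 ]
```

send_rows:
  moves:
    - [[0,0,0,3.0,-3.1,0,1],[0,0,0,2.9,-3.1,0,1],[0,0,0,0,0,4,0.4],[0,0,0,0,0,4,0.2],[0,0,0,0,0,4,0]]

```text
time_s: 4.1
position: [0.5762, -0.0864, 0.1018]
tcp_rot: [[1.0, -0.002, 0.001], [-0.002, -1.0, -0.001], [0.001, 0.001, -1.0]]
force: [0.6, -0.0, -0.5]
opening: 0.814
```

send_rows:
  moves:
    - [[0,0,0,0,0,3,0],[0,0,0,0,0,2,0],[0,0,0,0,0,1,0],[0,0,0,0,0,0.5,0],[0,0,0,0,0,0.5,0]]

```text
time_s: 4.6
position: [0.5767, -0.0862, 0.0331]
tcp_rot: [[1.0, -0.002, 0.002], [-0.002, -1.0, -0.001], [0.002, 0.001, -1.0]]
force: [-0.0, -0.2, 0.9]
opening: 0.505
```

Run:
```python
from h import *
s=readout.read_state(); print(s['position'].round(4),s['opening'],s['force'])
im=capture('wrist'); cv2.imwrite('pics/w2.png',im)
```

```text
[ 0.5767 -0.0862  0.0331] 0.5048861882545947 [-0.0311428  -0.21402517  0.8912051 ]
```

View pics/w2.png

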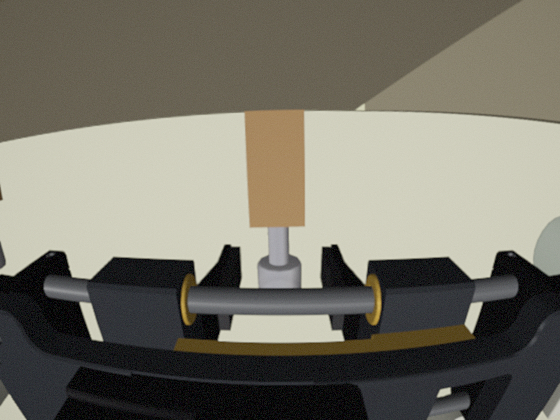

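The knob (279,275) is centred between the fingers. I'll close and pull it.

send_rows:
  moves:
    - [[0,0,0,0,0,0,-1],[0,0,0,0,0,0,-1],[0,0,0,0,0,0,-1],[0,0,0,0,0,0,-1],[0,0,0,-0.5,0,0,-1]]

```text
time_s: 5.15
position: [0.5733, -0.0855, 0.0332]
tcp_rot: [[1.0, -0.0, 0.005], [-0.0, -1.0, -0.001], [0.005, 0.001, -1.0]]
force: [3.5, 1.1, 0.2]
opening: 0.242
```

send_rows:
  moves:
    - [[0,0,0,-1.5,0,0,-1],[0,0,0,-2,0,0,-1],[0,0,0,-2,0,0,-1],[0,0,0,-2,0,0,-1],[0,0,0,-1.5,0,0,-1]]

```text
time_s: 5.65
position: [0.4835, -0.0874, 0.0332]
tcp_rot: [[1.0, 0.0, 0.007], [0.0, -1.0, -0.004], [0.007, 0.004, -1.0]]
force: [4.8, -4.4, -3.8]
opening: 0.242
```

send_rows:
  moves:
    - [[0,0,0,-1,0,0,-1],[0,0,0,-0.7,0,0,-1],[0,0,0,-0.5,0,0,-1],[0,0,0,-0.3,0,0,-1],[0,0,0,0,0,0,-1]]

```text
time_s: 6.15
position: [0.4716, -0.0881, 0.0336]
tcp_rot: [[0.999, -0.006, 0.032], [-0.006, -1.0, -0.008], [0.032, 0.008, -0.999]]
force: [28.9, 14.6, -16.6]
opening: 0.243
```

send_rows:
  moves:
    - [[0,0,0,0.7,0,0,-1],[0,0,0,0.5,0,0,0],[0,0,0,0,0,0,0],[0,0,0,0,0,0,0],[0,0,0,0,0,0,0]]

```text
time_s: 6.65
position: [0.4665, -0.0846, 0.0324]
tcp_rot: [[1.0, -0.001, -0.002], [-0.001, -1.0, 0.001], [-0.002, -0.001, -1.0]]
force: [-0.4, -1.3, -1.0]
opening: 0.475
```

Run:
```python
from h import *
s=readout.read_state(); print(s['position'].round(4),s['tcp_rot'].round(3).tolist(),s['opening'],s['force'])
a=capture('wrist'); b=capture('top')
cv2.imwrite('pics/a3.png',np.hstack([cv2.resize(a,(400,300)),cv2.resize(b[120:270,190:390],(400,300))]))
```

```text
[ 0.4665 -0.0846  0.0324] [[1.0, -0.001, -0.002], [-0.001, -1.0, 0.001], [-0.002, -0.001, -1.0]] 0.4746775488856189 [-0.38600558 -1.29564136 -1.00564355]
```

View pics/a3.png

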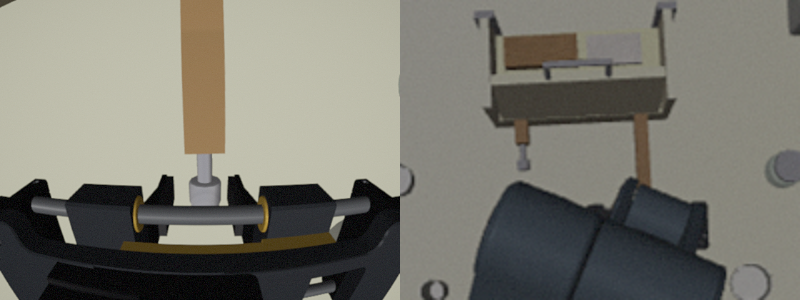

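send_rows:
  moves:
    - [[0,0,0,0.5,0,0,0],[0,0,0,0,0,0,-1],[0,0,0,0,0,0,-1],[0,0,0,0,0,0,-1],[0,0,0,0,0,0,-1]]

```text
time_s: 7.25
position: [0.4741, -0.0876, 0.0326]
tcp_rot: [[1.0, 0.003, 0.002], [0.003, -1.0, -0.004], [0.002, 0.004, -1.0]]
force: [-1.6, -7.2, -4.2]
opening: 0.242
```

send_rows:
  moves:
    - [[0,0,0,-0.3,0,0,-1],[0,0,0,-0.3,0,0,-1],[0,0,0,-0.3,0,0,-1],[0,0,0,-0.3,0,0,-1],[0,0,0,0,0,0,-1]]

```text
time_s: 7.75
position: [0.473, -0.088, 0.0329]
tcp_rot: [[1.0, -0.004, 0.024], [-0.004, -1.0, -0.007], [0.024, 0.007, -1.0]]
force: [21.6, 7.6, -15.8]
opening: 0.243
```

Run:
```python
from h import *
s=readout.read_state(); print(s['position'].round(4),s['tcp_rot'].round(3).tolist(),s['opening'],s['force'],s['moment'])
a=capture('wrist'); print(onz('wrist',[279,a.shape[0]//2],.075))
cv2.imwrite('pics/a4.png',a)
# support front top edge: scan brown->other along its column
for c in (262,272,290):
    col=a[:,c].astype(int); br=(col[:,2]-col[:,0]>50); v=np.nonzero(br)[0]; v=v[v<300]
    print(c,v.min() if len(v) else None,v.max() if len(v) else None, onz('wrist',[c,v.max()],.075) if len(v) else '')
b=cv2.imread('pics/w2.png')
for c in (262,272,290):
    col=b[:,c].astype(int); br=(col[:,2]-col[:,0]>50); v=np.nonzero(br)[0]; v=v[v<300]; print('w2',c,v.min(),v.max())
m=camera_model('wrist'); m['pose']=m['pose'].copy(); m['pose'][0,3]+=0.5767-s['position'][0]
print('w2 front', onz('wrist',[279,227],.075,m),'base', onz('wrist',[279,110],.075,m))
```

```text
[ 0.473  -0.088   0.0329] [[1.0, -0.004, 0.024], [-0.004, -1.0, -0.007], [0.024, 0.007, -1.0]] 0.24264408277623686 [ 21.5966805   7.5843191 -15.8427174] [ 1.26582815 -3.20650042  0.03241825]
[ 0.51406047 -0.08721919  0.075     ]
262 0 226 [ 0.50753456 -0.08048011  0.075     ]
272 0 226 [ 0.50751779 -0.08442793  0.075     ]
290 0 226 [ 0.50747629 -0.09152737  0.075     ]
w2 262 111 226
w2 272 110 226
w2 290 110 225
w2 front [ 0.61083399 -0.08718618  0.075     ] base [ 0.6560666  -0.08737855  0.075     ]
```

send_rows:
  moves:
    - [[0,0,0,1.0,0,0,-1],[0,0,0,0,0,0,0.3],[0,0,0,0,0,0,0.3],[0,0,0,0,0,-4,0.3],[0,0,0,0,0,-4,0.3]]

```text
time_s: 8.3
position: [0.4687, -0.0841, 0.1118]
tcp_rot: [[1.0, -0.001, -0.006], [-0.001, -1.0, 0.003], [-0.006, -0.003, -1.0]]
force: [-0.1, -0.7, 0.4]
opening: 0.523
```

send_rows:
  moves:
    - [[0,0,0,2.1,-4,0,0],[0,0,0,2.1,-4,0,0],[0,0,0,2.1,-4,0,0],[0,0,0,2.1,-4,0,0],[0,0,0,2.1,-4,0,0]]

```text
time_s: 8.8
position: [0.5754, 0.1166, 0.1123]
tcp_rot: [[1.0, -0.001, -0.002], [-0.001, -1.0, 0.0], [-0.002, -0.0, -1.0]]
force: [0.3, -0.7, -0.5]
opening: 0.503
```

Run:
```python
from h import *
s=readout.read_state(); print(s['position'].round(4),s['opening'],s['force'])
a=capture('wrist'); cv2.imwrite('pics/a5.png',a)
for r in regions_of('wrist','knob_left')[:3]:
    v,u=np.nonzero(r['mask']); print(r['p'],len(u),u.mean(),v.mean(),(u.min(),u.max(),v.min(),v.max())); k=v>v.max()-12; print(onz('wrist',[u[k].mean(),v.max()-10],.06))
```

```text
[0.5754 0.1166 0.1123] 0.5026805491871447 [ 0.34578472 -0.69376851 -0.45216747]
0.68 3450 282.2724637681159 169.81826086956522 (np.int64(263), np.int64(300), np.int64(116), np.int64(235))
[0.58013216 0.11768489 0.06      ]
```

View pics/a5.png

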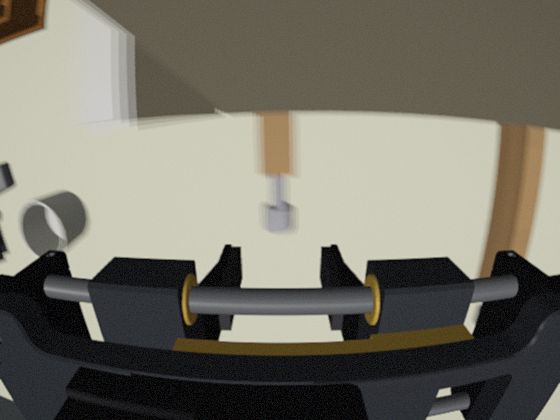

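The left knob sits at (278,218), in line with the jaws.

send_rows:
  moves:
    - [[0,0,0,0.2,0,3,0],[0,0,0,0,0,2.5,0],[0,0,0,0,0,1.5,0],[0,0,0,0,0,0.7,0],[0,0,0,0,0,0.2,0]]

```text
time_s: 9.4
position: [0.5774, 0.1143, 0.0329]
tcp_rot: [[1.0, -0.001, -0.002], [-0.001, -1.0, -0.0], [-0.002, 0.0, -1.0]]
force: [-0.4, -0.7, 1.0]
opening: 0.502
```

send_rows:
  moves:
    - [[0,0,0,0,0,0,-1],[0,0,0,0,0,0,-1],[0,0,0,0,0,0,-1],[0,0,0,0,0,0,-1],[0,0,0,-0.5,0,0,-1]]

```text
time_s: 9.9
position: [0.5758, 0.1146, 0.0344]
tcp_rot: [[1.0, -0.0, 0.006], [-0.0, -1.0, -0.0], [0.006, 0.0, -1.0]]
force: [3.0, -1.5, -0.8]
opening: 0.244
```

send_rows:
  moves:
    - [[0,0,0,-1.5,0,0,-1],[0,0,0,-2,0,0,-1],[0,0,0,-2,0,0,-1],[0,0,0,-1.5,0,0,-1],[0,0,0,-1,0,0,-1]]

```text
time_s: 10.4
position: [0.4948, 0.113, 0.0344]
tcp_rot: [[1.0, 0.001, 0.005], [0.001, -1.0, -0.003], [0.005, 0.003, -1.0]]
force: [3.2, -10.3, -0.9]
opening: 0.246
```

send_rows:
  moves:
    - [[0,0,0,-0.8,0,0,-1],[0,0,0,-0.7,0,0,-1],[0,0,0,-0.5,0,0,-1],[0,0,0,-0.5,0,0,-1],[0,0,0,0,0,0,-1]]

```text
time_s: 10.9
position: [0.4697, 0.1126, 0.0343]
tcp_rot: [[1.0, 0.002, 0.004], [0.002, -1.0, -0.003], [0.004, 0.003, -1.0]]
force: [1.3, -12.9, 2.1]
opening: 0.24
```

Run:
```python
from h import *
s=readout.read_state(); print(s['position'].round(4),s['tcp_rot'].round(3).tolist(),s['opening'],s['force'])
a=capture('wrist')
for c in (262,272,290):
    col=a[:,c].astype(int); v=np.nonzero(col[:,2]-col[:,0]>50)[0]; v=v[v<300]
    print(c,v.min(),v.max(),onz('wrist',[c,v.max()],.075))
```

```text
[0.4697 0.1126 0.0343] [[1.0, 0.002, 0.004], [0.002, -1.0, -0.003], [0.004, 0.003, -1.0]] 0.24006979323017902 [  1.30564484 -12.93588025   2.09962566]
262 0 225 [0.50523015 0.12013232 0.075     ]
272 0 225 [0.50524035 0.11616349 0.075     ]
290 0 225 [0.5052479  0.10902864 0.075     ]
```

send_rows:
  moves:
    - [[0,0,0,-0.4,0.1,0,-1],[0,0,0,-0.4,0.1,0,-1],[0,0,0,-0.4,0,0,-1],[0,0,0,-0.3,0,0,-1],[0,0,0,0,0,0,-1]]

```text
time_s: 11.45
position: [0.468, 0.1123, 0.0346]
tcp_rot: [[1.0, -0.001, 0.03], [-0.001, -1.0, -0.0], [0.03, 0.0, -1.0]]
force: [18.6, -0.8, -14.8]
opening: 0.24
```

Run:
```python
from h import *
s=readout.read_state(); print(s['position'].round(4),s['tcp_rot'].round(3).tolist(),s['opening'],s['force'])
a=capture('wrist')
P={}
for c in (272,290):
    v=np.arange(60,420); col=a[60:,c].astype(int); k=v[(col[:,2]-col[:,0]>50)&(v<300)]
    print(c,onz('wrist',[c,k.max()],.075))
# edges of support at two rows -> slide direction
for r in (20,120,200):
    row=a[r].astype(int); u=np.nonzero(row[:,2]-row[:,0]>50)[0]; u=u[abs(u-278)<60]
    print(r,u.min(),u.max(),onz('wrist',[u.min(),r],.075).round(4),onz('wrist',[u.max(),r],.075).round(4))
```

```text
[0.468  0.1123 0.0346] [[1.0, -0.001, 0.03], [-0.001, -1.0, -0.0], [0.03, 0.0, -1.0]] 0.2397074677840668 [ 18.5757532   -0.81867259 -14.83157694]
272 [0.50330271 0.11575167 0.075     ]
290 [0.50329898 0.10856574 0.075     ]
20 246 302 [0.583  0.1254 0.075 ] [0.5829 0.1042 0.075 ]
120 248 304 [0.5435 0.1246 0.075 ] [0.5434 0.1035 0.075 ]
200 251 305 [0.5124 0.1239 0.075 ] [0.5123 0.1027 0.075 ]
```

send_rows:
  moves:
    - [[0,0,0,1.2,0,0,-1],[0,0,0,0,0,0,0.2],[0,0,0,0,0,0,0.2],[0,0,0,0,0,-3,0.2],[0,0,0,0,0,-4,0]]

```text
time_s: 12.0
position: [0.4616, 0.1129, 0.1024]
tcp_rot: [[1.0, -0.001, -0.008], [-0.001, -1.0, 0.0], [-0.008, -0.0, -1.0]]
force: [1.2, 0.4, 0.1]
opening: 0.477
```

send_rows:
  moves:
    - [[0,0,-8.3,0,0,-4.5,0],[0,0,-8.3,0,0,-4.5,0],[0,0,-8.3,0,0,-4.5,0],[0,0,-8.3,0,0,-4.5,0],[0,0,-8.3,0,0,-4,0]]

```text
time_s: 12.5
position: [0.4633, 0.1132, 0.3252]
tcp_rot: [[0.745, 0.667, -0.001], [0.667, -0.745, 0.0], [-0.001, -0.001, -1.0]]
force: [1.1, -0.6, -1.1]
opening: 0.502
```

send_rows:
  moves:
    - [[0,0,-8.3,0,0,0,0],[0,0,-8.3,0,0,0,0],[0,0,-8.3,0,0,0,0],[0,0,-8.3,0,0,0,0],[0,0,-8.3,0,0,0,0]]

```text
time_s: 13.0
position: [0.4631, 0.1131, 0.3226]
tcp_rot: [[0.116, 0.993, -0.003], [0.993, -0.116, 0.0], [-0.0, -0.003, -1.0]]
force: [0.1, -1.3, -0.2]
opening: 0.501
```

send_rows:
  moves:
    - [[0,0,-8.2,0,0,0,0],[0,0,0,-2.5,4,0,0],[0,0,0,-2.5,4,0,0],[0,0,0,-2.5,4,0,0],[0,0,0,-2.5,4,0,0]]

```text
time_s: 13.5
position: [0.6268, 0.0158, 0.3225]
tcp_rot: [[-0.021, 1.0, -0.003], [1.0, 0.021, 0.001], [0.001, -0.003, -1.0]]
force: [0.7, 0.3, 0.4]
opening: 0.496
```

Run:
```python
from h import *
s=readout.read_state(); print(s['position'].round(4),s['tcp_rot'].round(3).tolist(),s['opening'],s['force'],s['joint_positions'].round(1))
a=capture('wrist'); b=capture('scene')
cv2.imwrite('pics/a6.png',np.hstack([cv2.resize(a,(400,300)),cv2.resize(b[150:360,150:430],(400,300))]))
```

```text
[0.6268 0.0158 0.3225] [[-0.021, 1.0, -0.003], [1.0, 0.021, 0.001], [0.001, -0.003, -1.0]] 0.4962113435430888 [0.65487729 0.28245694 0.39025533] [ -8.8  25.3  74.4   0.   80.6 -10. ]
```

View pics/a6.png

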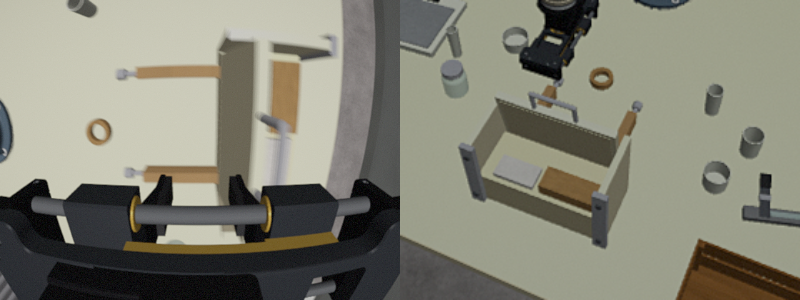

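Both supports are out, and the flap bar shows at u≈283 (half-size) right of the jaws. I'll check its x at z=0.291.

Run:
```python
from h import *
a=capture('wrist'); cv2.imwrite('pics/a7.png',cv2.resize(a[100:330,280:480],None,fx=2.5,fy=2.5))
for p in [(.696,.016,.291),(.696,.061,.291),(.696,-.029,.291),(.690,.0615,.244)]: print(p,proj('wrist',p).round(0))
```

```text
(0.696, 0.016, 0.291) [[386. 241.]]
(0.696, 0.061, 0.291) [[393. 173.]]
(0.696, -0.029, 0.291) [[377. 298.]]
(0.69, 0.0615, 0.244) [[366. 161.]]
```

View pics/a7.png

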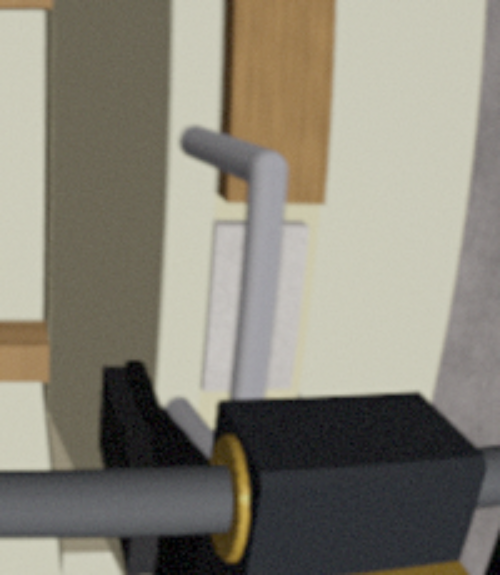

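send_rows:
  moves:
    - [[0,0,0,0,3.5,0,0],[0,0,0,0,3.0,0,0],[0,0,0,0,0,2.5,0],[0,0,0,0,0,1.5,0],[0,0,0,0,0,0.8,0]]

```text
time_s: 14.15
position: [0.6892, 0.0189, 0.273]
tcp_rot: [[-0.021, 1.0, -0.006], [1.0, 0.021, 0.001], [0.001, -0.006, -1.0]]
force: [0.1, 0.7, 0.0]
opening: 0.499
```

send_rows:
  moves:
    - [[0,0,0,0,0,0,-1],[0,0,0,0,0,0,-1],[0,0,0,0,0,0,-1],[0,0,0,0,0,0,-1],[0,0,0,0,0,0,-1]]

```text
time_s: 14.65
position: [0.693, 0.0174, 0.2767]
tcp_rot: [[-0.02, 1.0, 0.003], [1.0, 0.02, -0.0], [-0.0, 0.003, -1.0]]
force: [1.6, 0.6, 1.8]
opening: 0.133
```

Run:
```python
from h import *
s=readout.read_state(); p=s['position']; print(p.round(4),s['tcp_rot'].round(3).tolist(),s['opening'],s['force'])
# arc plan, radius .22 / 8mm; steps
q=np.r_[0:1.72:25j]; ph=q-.15
x=-.22*np.sin(ph)+.008*np.cos(ph); z=.22*np.cos(ph)+.008*np.sin(ph)
print(np.c_[q[1:],np.diff(x)*100,-np.diff(z)*100].round(2).tolist())
```

```text
[0.693  0.0174 0.2767] [[-0.02, 1.0, 0.003], [1.0, 0.02, -0.0], [-0.0, 0.003, -1.0]] 0.13275452855970818 [1.62775678 0.58489338 1.80870137]
[[0.07, -1.56, -0.24], [0.14, -1.57, -0.12], [0.22, -1.58, -0.01], [0.29, -1.57, 0.1], [0.36, -1.56, 0.21], [0.43, -1.54, 0.33], [0.5, -1.52, 0.44], [0.57, -1.48, 0.54], [0.64, -1.44, 0.65], [0.72, -1.39, 0.75], [0.79, -1.33, 0.85], [0.86, -1.27, 0.94], [0.93, -1.2, 1.03], [1.0, -1.12, 1.11], [1.08, -1.04, 1.19], [1.15, -0.95, 1.26], [1.22, -0.86, 1.32], [1.29, -0.76, 1.38], [1.36, -0.66, 1.43], [1.43, -0.56, 1.48], [1.5, -0.45, 1.51], [1.58, -0.34, 1.54], [1.65, -0.23, 1.56], [1.72, -0.12, 1.57]]
```

send_rows:
  moves:
    - [[0,0,0,0,-0.8,-0.1,-1],[0,0,0,0,-1.5,-0.2,-1],[0,0,0,0,-1.6,-0.1,-1],[0,0,0,0,-1.6,0,-1],[0,0,0,0,-1.6,0.1,-1]]

```text
time_s: 15.15
position: [0.6206, 0.0159, 0.2783]
tcp_rot: [[-0.02, 1.0, 0.001], [1.0, 0.02, -0.0], [-0.0, 0.001, -1.0]]
force: [3.3, -0.4, -5.1]
opening: 0.102
```

send_rows:
  moves:
    - [[0,0,0,0,-1.55,0.2,-1],[0,0,0,0,-1.55,0.35,-1],[0,0,0,0,-1.5,0.45,-1],[0,0,0,0,-1.5,0.55,-1],[0,0,0,0,-1.45,0.65,-1]]

```text
time_s: 15.65
position: [0.5466, 0.0144, 0.254]
tcp_rot: [[-0.02, 1.0, 0.004], [1.0, 0.02, 0.0], [0.0, 0.004, -1.0]]
force: [12.5, 0.0, -21.9]
opening: 0.107
```

Run:
```python
from h import *
s=readout.read_state(); p=s['position']; print(p.round(4),s['tcp_rot'].round(3).tolist(),s['opening'],s['force'])
```

```text
[0.5466 0.0144 0.254 ] [[-0.02, 1.0, 0.004], [1.0, 0.02, 0.0], [0.0, 0.004, -1.0]] 0.10680163952548713 [ 1.24893785e+01  5.80167485e-03 -2.19349267e+01]
```

send_rows:
  moves:
    - [[0,0,0,0,-0.7,0.6,-1],[0,0,0,0,-0.8,0.8,-1],[0,0,0,0,-1.3,0.95,-1],[0,0,0,0,-1.2,1.05,-1],[0,0,0,0,-1.1,1.1,-1]]

```text
time_s: 16.15
position: [0.494, 0.0135, 0.2118]
tcp_rot: [[-0.02, 1.0, 0.001], [1.0, 0.02, -0.0], [-0.0, 0.001, -1.0]]
force: [1.8, -0.4, -2.2]
opening: 0.103
```

```bash
cat > arc.py <<'E'
from h import *
s=readout.read_state(); p=s['position']; print(p.round(4),s['opening'],s['force'].round(1))
dx=p[0]-.655; dz=p[2]+.0146-.075; r=np.hypot(dx,dz); ph=np.arctan2(-dx,dz)+.0364; print('r',r,'q',ph+.15)
q=np.linspace(ph,1.5708,int(np.ceil((1.5708-ph)/.06))+1)
x=-.22*np.sin(q)+.008*np.cos(q); z=.22*np.cos(q)+.008*np.sin(q)
print(np.c_[q[1:]+.15,np.diff(x)*100,-np.diff(z)*100].round(2).tolist())
E
python3 arc.py
```

```text
[0.494  0.0135 0.2118] 0.10269015404563021 [ 1.8 -0.4 -2.2]
r 0.22103885238868332 q 1.0023681852516366
[[1.06, -0.87, 0.99], [1.12, -0.81, 1.04], [1.18, -0.75, 1.08], [1.24, -0.68, 1.13], [1.3, -0.61, 1.17], [1.36, -0.54, 1.2], [1.42, -0.47, 1.23], [1.48, -0.4, 1.26], [1.54, -0.32, 1.28], [1.6, -0.24, 1.3], [1.66, -0.17, 1.31], [1.72, -0.09, 1.31]]
```

Good: the forces are low now, so I'll continue along the arc.

send_rows:
  moves:
    - [[0,0,0,0,-0.85,1.0,-1],[0,0,0,0,-0.8,1.0,-1],[0,0,0,0,-0.75,1.1,-1],[0,0,0,0,-0.7,1.1,-1],[0,0,0,0,-0.6,1.2,-1]]

```text
time_s: 16.65
position: [0.4571, 0.0129, 0.1577]
tcp_rot: [[-0.02, 1.0, 0.001], [1.0, 0.02, 0.0], [0.0, 0.001, -1.0]]
force: [1.0, -0.1, -0.8]
opening: 0.103
```

```bash
python3 arc.py
```

```text
[0.4571 0.0129 0.1577] 0.1033818695365103 [ 1.  -0.1 -0.8]
r 0.22049908190226164 q 1.3000726244835787
[[1.35, -0.48, 1.05], [1.41, -0.43, 1.08], [1.46, -0.37, 1.1], [1.51, -0.31, 1.11], [1.56, -0.25, 1.13], [1.62, -0.19, 1.14], [1.67, -0.13, 1.15], [1.72, -0.07, 1.16]]
```

send_rows:
  moves:
    - [[0,0,0,0,-0.5,1.05,-1],[0,0,0,0,-0.45,1.05,-1],[0,0,0,0,-0.35,1.1,-1],[0,0,0,0,-0.3,1.1,-1],[0,0,0,0,-0.25,1.1,-1]]

```text
time_s: 17.15
position: [0.4394, 0.0125, 0.1037]
tcp_rot: [[-0.02, 1.0, 0.002], [1.0, 0.02, 0.0], [0.0, 0.002, -1.0]]
force: [1.6, 1.7, -1.6]
opening: 0.099
```

send_rows:
  moves:
    - [[0,0,0,0,-0.2,1.1,-1],[0,0,0,0,-0.1,0.8,-1],[0,0,0,0,-0.1,0.6,-1],[0,0,0,0,0,0.5,-1],[0,0,0,0,0,0.3,-1]]

```text
time_s: 17.65
position: [0.4361, 0.0124, 0.0721]
tcp_rot: [[-0.02, 1.0, 0.002], [1.0, 0.02, 0.0], [-0.0, 0.002, -1.0]]
force: [-3.0, 4.8, 43.7]
opening: 0.104
```

```bash
python3 arc.py
```

```text
[0.4361 0.0124 0.0721] 0.10378061752570406 [-3.   4.8 43.7]
r 0.2192232650235341 q 1.7040075900103189
[[1.72, -0.02, 0.37]]
```

send_rows:
  moves:
    - [[0,0,0,0,0,-0.25,-1],[0,0,0,0,0,-0.1,-1],[0,0,0,0,0,0,-0.45],[0,0,0,0,0,0,-0.45],[0,0,0,0,0,0,-0.45]]

```text
time_s: 18.15
position: [0.4344, 0.0121, 0.074]
tcp_rot: [[-0.021, 1.0, -0.002], [1.0, 0.021, -0.0], [-0.0, -0.002, -1.0]]
force: [-0.6, -0.3, 1.1]
opening: 0.249
```

send_rows:
  moves:
    - [[0,0,0,0,0,-0.5,-0.45],[0,0,0,0,0,-2,-0.45],[0,0,0,0,0,-4,-0.45],[0,0,0,0,0,-5,1],[0,0,0,0,0,-5,1]]

```text
time_s: 18.65
position: [0.4341, 0.0122, 0.2407]
tcp_rot: [[-0.02, 1.0, -0.002], [1.0, 0.02, 0.0], [0.0, -0.002, -1.0]]
force: [1.2, 0.0, -0.8]
opening: 0.38
```

send_rows:
  moves:
    - [[0,0,0,-4,0,-1,1],[0,0,0,-4.5,-1,0,1],[0,0,0,-4.5,-1,0,1],[0,0,0,-4.5,-1,0,1],[0,0,0,-3.5,-1,0,1]]

```text
time_s: 19.15
position: [0.3986, -0.2009, 0.2495]
tcp_rot: [[-0.019, 1.0, 0.0], [1.0, 0.019, -0.001], [-0.001, 0.0, -1.0]]
force: [0.9, 0.1, -0.5]
opening: 0.828
```

```bash
cat > look.py <<'E'
from h import *
def fits(cams=('top','scene','wrist'),wide=False):
    guess=dict(tub=(.375,-.26),cup1=(.566,.335),cup2=(.45,.38),cup3=(.374,.265),cup4=(.464,-.387))
    for c in cams:
        m=camera_model(c); capture(c); seen=[]
        for t in ('tub','cup1'):
            for r in regions_of(c,t)[:7]:
                if r['p']<.3: continue
                b=biggest(r['mask']); v,u=np.nonzero(b)
                if len(u)<40 or (c!='wrist' and np.ptp(u)>60) or u.min()<2 or v.min()<2: continue
                if any(np.hypot(u.mean()-a,v.mean()-d)<4 for a,d in seen): continue
                seen.append((u.mean(),v.mean()))
                best=min(DIM,key=lambda n:np.abs(conefit(c,b,n,m=m)[1]).max())
                f={n:conefit(c,b,n,m=m) for n in DIM}
                print(c,t,round(r['p'],2),(int(u.mean()),int(v.mean())),'best',best,f[best][0].round(4),f[best][1])
E
python3 - <<'E'
from look import *
s=readout.read_state(); p=s['position']; print(s['time_s'],p.round(4),s['tcp_rot'].round(3).tolist(),s['opening'],s['force'].round(1))
fits()
a=capture('wrist'); b=capture('scene')
cv2.imwrite('pics/a8.png',np.hstack([cv2.resize(a,(400,300)),cv2.resize(b[150:360,150:430],(400,300))]))
E
```

```text
19.15 [ 0.3986 -0.2009  0.2495] [[-0.019, 1.0, 0.0], [1.0, 0.019, -0.001], [-0.001, 0.0, -1.0]] 0.8284340851231284 [ 0.9  0.1 -0.5]
top tub 0.42 (110, 242) best tub [0.4573 0.6008] [ 13.7 -14.    5.2  -5.1]
top cup1 0.59 (186, 208) best cup2 [0.5644 0.3363] [ 0.1 -0.1  0.7 -0.7]
top cup1 0.49 (205, 265) best cup4 [0.3729 0.2726] [-0.1  0.1 -0.2  0.2]
scene tub 0.84 (230, 177) best tub [ 0.3769 -0.2622] [-0.6  0.6 -0.9  0.9]
scene cup1 0.83 (395, 249) best cup2 [0.4527 0.3793] [-1.2  1.1 -1.3  1.3]
scene cup1 0.8 (369, 219) best cup3 [0.3783 0.2666] [-0.6  0.6 -0.7  0.6]
scene cup1 0.73 (187, 178) best cup4 [ 0.4676 -0.3861] [-0.9  1.  -0.7  0.7]
scene cup1 0.55 (370, 273) best cup1 [0.5639 0.332 ] [-0.3  0.3 -1.1  1.1]
wrist tub 0.74 (258, 228) best tub [ 0.3724 -0.2614] [-1.1  1.1  0.1 -0. ]
wrist cup1 0.7 (325, 328) best tub [ 0.4703 -0.4254] [-11.3  11.9  -9.5  12.3]
```

View pics/a8.png

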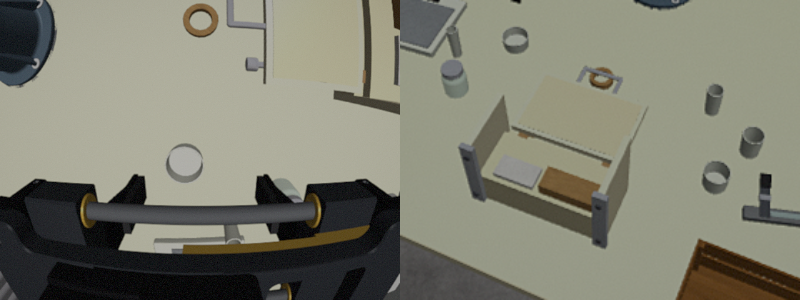

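The flap is level on the supports and the tub is at (185,162) in the wrist half-image. Next is grasping the tub.

send_rows:
  moves:
    - [[0,0,0,-3.0,-1.4,0,1],[0,0,0,-3.05,-1.3,2,1],[0,0,0,0,0,4,1],[0,0,0,0,0,4,1],[0,0,0,0,0,4,1]]

```text
time_s: 20.2
position: [0.3742, -0.2598, 0.1081]
tcp_rot: [[-0.021, 1.0, 0.001], [1.0, 0.021, -0.001], [-0.001, 0.001, -1.0]]
force: [0.9, -0.5, -0.4]
opening: 1.003
```

Run:
```python
from look import *
s=readout.read_state(); print(s['position'].round(4),s['opening'])
fits(('wrist',))
a=capture('wrist'); cv2.imwrite('pics/a9.png',a)
```

```text
[ 0.3742 -0.2598  0.1081] 1.0027719371255972
wrist tub 0.57 (277, 218) best tub [ 0.371  -0.2618] [-0.9  0.9 -0.7  0.9]
wrist cup1 0.94 (364, 328) best tub [ 0.4593 -0.3836] [-20.8  22.3 -19.6  28.4]
```

View pics/a9.png

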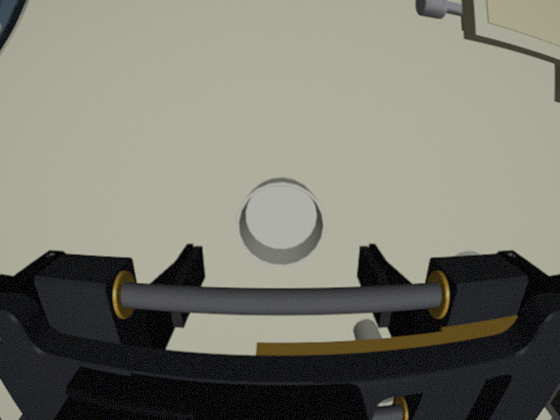

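The tub is centred between the jaws at (281,222). Descending and gripping.

send_rows:
  moves:
    - [[0,0,0,-0.2,-0.1,4,1],[0,0,0,0,0,3,1],[0,0,0,0,0,1.5,1],[0,0,0,0,0,0.7,1],[0,0,0,0,0,0.4,1]]

```text
time_s: 20.9
position: [0.3741, -0.2627, 0.0144]
tcp_rot: [[-0.021, 1.0, 0.002], [1.0, 0.021, -0.003], [-0.003, 0.002, -1.0]]
force: [0.1, -1.1, -0.4]
opening: 0.999
```

send_rows:
  moves:
    - [[0,0,0,0,0,0,0],[0,0,0,0,0,0,0],[0,0,0,0,0,0,-0.2],[0,0,0,0,0,0,-0.2],[0,0,0,0,0,0,-0.2]]

```text
time_s: 21.4
position: [0.3731, -0.2621, 0.014]
tcp_rot: [[-0.02, 1.0, 0.001], [1.0, 0.02, -0.001], [-0.001, 0.001, -1.0]]
force: [-0.2, -0.2, 6.4]
opening: 0.793
```

send_rows:
  moves:
    - [[0,0,0,0,0,-1,-0.2],[0,0,0,0,0,-3,-0.2],[0,0,0,0,0,-4,-0.2],[0,0,0,0,0,-4,-0.2],[0,0,0,0,0,-4,-0.2]]

```text
time_s: 21.9
position: [0.3723, -0.261, 0.175]
tcp_rot: [[-0.021, 1.0, -0.0], [1.0, 0.021, 0.0], [0.0, -0.0, -1.0]]
force: [1.3, -0.1, -1.6]
opening: 0.786
```

Run:
```python
from look import *
s=readout.read_state(); print(s['position'].round(4),s['tcp_rot'].round(3).tolist(),s['opening'],s['force'].round(1))
for n in (1,): 
  capture('wrist')
  for r in regions_of('wrist','tub')[:2]:
    v,u=np.nonzero(biggest(r['mask'])); print(r['p'],u.mean(),v.mean(),(u.min(),u.max(),v.min(),v.max()))
    print(conefit('wrist',biggest(r['mask']),'tub',s['position'][2]-.0118))
```

```text
[ 0.3723 -0.261   0.175 ] [[-0.021, 1.0, -0.0], [1.0, 0.021, 0.0], [0.0, -0.0, -1.0]] 0.7857639309490542 [ 1.3 -0.1 -1.6]
0.56 280.4919774731697 250.37084263096378 (np.int64(212), np.int64(349), np.int64(202), np.int64(288))
(array([ 0.37368778, -0.25173393]), array([ -3.2,   3.2, -23.9,  29.1]))
```

send_rows:
  moves:
    - [[0,0,0,2.5,1.9,0,-0.2],[0,0,0,3.2,2.4,0,-0.2],[0,0,0,3.2,2.4,0,-0.2],[0,0,0,3.2,2.4,0,-0.2],[0,0,0,3.2,2.4,0,-0.2]]

```text
time_s: 22.5
position: [0.4845, -0.1046, 0.1725]
tcp_rot: [[-0.02, 1.0, -0.002], [1.0, 0.02, 0.001], [0.001, -0.002, -1.0]]
force: [1.1, -1.2, -1.2]
opening: 0.788
```

send_rows:
  moves:
    - [[0,0,0,3.2,2.4,0,-0.2],[0,0,0,3.2,2.4,0,-0.2],[0,0,0,3.2,2.4,0,-0.2],[0,0,0,2.2,1.65,0,-0.2],[0,0,0,0,0,1,-0.2]]

```text
time_s: 23.0
position: [0.5731, 0.0163, 0.1633]
tcp_rot: [[-0.024, 1.0, 0.004], [1.0, 0.024, 0.0], [0.0, 0.004, -1.0]]
force: [-0.2, -0.4, -0.9]
opening: 0.788
```

send_rows:
  moves:
    - [[0,0,0,0,0,2,-0.2],[0,0,0,0,0,2,-0.2],[0,0,0,0,0,1,-0.2],[0,0,0,0,0,0.4,-0.2],[0,0,0,0,0,0.3,-0.2]]

```text
time_s: 23.5
position: [0.5704, 0.013, 0.1057]
tcp_rot: [[-0.02, 1.0, -0.001], [1.0, 0.02, 0.0], [0.0, -0.001, -1.0]]
force: [0.7, -0.1, 0.5]
opening: 0.787
```

send_rows:
  moves:
    - [[0,0,0,0,0,0.15,-0.2],[0,0,0,0,0,0,-0.2],[0,0,0,0,0,0,1],[0,0,0,0,0,0,1],[0,0,0,0,0,0,1]]

```text
time_s: 24.0
position: [0.5711, 0.0135, 0.105]
tcp_rot: [[-0.021, 1.0, 0.001], [1.0, 0.021, -0.0], [-0.0, 0.001, -1.0]]
force: [0.5, -0.1, -0.6]
opening: 0.96
```

send_rows:
  moves:
    - [[0,0,0,0,0,-1,1],[0,0,0,0,0,-4,1],[0,0,0,0,0,-5,1],[0,0,0,0,0,-5,1],[0,0,0,3,0,0,1]]

```text
time_s: 24.5
position: [0.5758, 0.0407, 0.2634]
tcp_rot: [[-0.017, 1.0, 0.018], [1.0, 0.017, -0.004], [-0.004, 0.018, -1.0]]
force: [1.0, -0.7, -0.1]
opening: 0.999
```

Run:
```python
from look import *
s=readout.read_state(); print(s['position'].round(4),s['opening'],s['force'].round(1))
m=camera_model('wrist');a=capture('wrist')
for r in regions_of('wrist','tub')[:2]:
    b=biggest(r['mask']);v,u=np.nonzero(b); print(r['p'],(u.min(),u.max(),v.min(),v.max()),conefit('wrist',b,'tub',.091,m))
```

```text
[0.5758 0.0407 0.2634] 0.9989841906023922 [ 1.  -0.7 -0.1]
0.62 (np.int64(238), np.int64(309), np.int64(185), np.int64(256)) (array([0.57086513, 0.01322899]), array([-0.2,  0.2, -0.6,  0.7]))
```

send_rows:
  moves:
    - [[0,0,0,5,0,0,1],[0,0,0,5,0,0,1],[0,0,0,5,0,0,1],[0,0,0,4,0,0,1],[0,0,0,3,0,0,1]]

```text
time_s: 25.1
position: [0.5646, 0.2656, 0.2542]
tcp_rot: [[-0.022, 1.0, -0.001], [1.0, 0.022, -0.0], [-0.0, -0.001, -1.0]]
force: [0.8, -0.5, 0.1]
opening: 1.002
```

Run:
```python
from look import *
s=readout.read_state(); print(s['time_s'],s['position'].round(4),s['opening'],s['force'].round(1))
fits()
a=capture('wrist'); cv2.imwrite('pics/a10.png',a)
```

```text
25.1 [0.5646 0.2656 0.2542] 1.0020359319302377 [ 0.8 -0.5  0.1]
top tub 0.71 (280, 200) best tub [0.5831 0.0188] [ 0.2 -0.2  0.7 -0.7]
scene tub 0.72 (275, 225) best tub [ 0.5099 -0.0195] [-0.4  0.4 -0.5  0.5]
scene cup1 0.72 (370, 273) best cup1 [0.5657 0.3326] [-0.3  0.3 -0.6  0.6]
scene cup1 0.63 (395, 249) best cup3 [0.4591 0.3782] [ 0.5 -0.5 -0.4  0.4]
scene cup1 0.55 (371, 220) best cup4 [0.3836 0.2743] [-1.6  1.5 -1.5  1.5]
scene cup1 0.46 (187, 178) best cup4 [ 0.4675 -0.3861] [-1.9  2.  -1.7  1.7]
wrist cup1 0.9 (181, 80) best cup2 [0.4481 0.3802] [-1.4  1.5 -1.2  1.2]
wrist cup1 0.9 (126, 177) best cup3 [0.3729 0.2681] [-1.   1.  -0.8  0.7]
wrist cup1 0.59 (280, 119) best cup1 [0.5627 0.3343] [-1.4  1.4 -0.1  0.1]
```

View pics/a10.png

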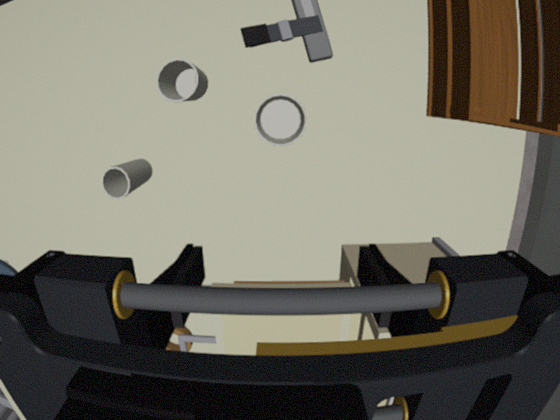

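The tub now stands at (.571,.013) on the flap. Cup1 is at pixel (280,120) with the widest ring, cup2 at (182,80) and cup3 at (128,178). Grasping cup1 now.

send_rows:
  moves:
    - [[0,0,0,3.4,0,1,1],[0,0,0,3.4,0,3,1],[0,0,0,0,0,4.5,1],[0,0,0,0,0,4.5,1],[0,0,0,0,0,4.5,1]]

```text
time_s: 26.1
position: [0.5646, 0.3312, 0.0784]
tcp_rot: [[-0.02, 1.0, 0.001], [1.0, 0.02, 0.0], [0.0, 0.001, -1.0]]
force: [1.6, -0.0, -0.1]
opening: 1.001
```

send_rows:
  moves:
    - [[0,0,0,0,0,2.5,1],[0,0,0,0,0,1.5,1],[0,0,0,0,0,0.8,1],[0,0,0,0,0,0,1],[0,0,0,0,0,0,0.2]]

```text
time_s: 26.6
position: [0.5655, 0.3317, 0.0331]
tcp_rot: [[-0.02, 1.0, 0.003], [1.0, 0.02, 0.001], [0.001, 0.003, -1.0]]
force: [-0.3, 0.0, 0.2]
opening: 0.964
```

send_rows:
  moves:
    - [[0,0,0,0,0,0,0],[0,0,0,0,0,0,-0.2],[0,0,0,0,0,0,-0.4],[0,0,0,0,0,0,-0.4],[0,0,0,0,0,0,-0.4]]

```text
time_s: 27.1
position: [0.5644, 0.3316, 0.0324]
tcp_rot: [[-0.021, 1.0, 0.001], [1.0, 0.021, 0.0], [0.0, 0.001, -1.0]]
force: [-0.8, -0.2, 5.3]
opening: 0.679
```

send_rows:
  moves:
    - [[0,0,0,0,0,-1,-0.4],[0,0,0,0,0,-3.5,-0.4],[0,0,0,0,0,-4.5,-0.4],[0,0,0,0,0,-4.5,-0.4],[0,0,0,0,0,-3.5,-0.4]]

```text
time_s: 27.6
position: [0.5648, 0.3316, 0.2046]
tcp_rot: [[-0.02, 1.0, 0.003], [1.0, 0.02, 0.001], [0.001, 0.003, -1.0]]
force: [0.8, 0.4, 0.1]
opening: 0.673
```

```bash
cat > held.py <<'E'
import sys; from look import *
n=sys.argv[1]; s=readout.read_state(); p=s['position']; print(s['time_s'],p.round(4),s['tcp_rot'].round(3)[:2,0],s['opening']*87,s['force'].round(1))
z0=float(sys.argv[2]) # cup base relative to TCP
for _ in range(1):
    m=camera_model('wrist'); a=capture('wrist'); cv2.imwrite('pics/held_%s.png'%n,a)
    for t in ('tub','cup1'):
        for r in regions_of('wrist',t)[:4]:
            b=biggest(r['mask']); v,u=np.nonzero(b)
            if len(u)<60: continue
            print(t,round(r['p'],2),(u.min(),u.max(),v.min(),v.max()),'held',[x.round(4) for x in conefit('wrist',b,n,p[2]+z0,m)])
            if t=='tub': print('   tub on flap',[x.round(4) for x in conefit('wrist',b,'tub',.091,m)])
E
python3 held.py cup1 -.031
```

```text
27.6 [0.5648 0.3316 0.2046] [-0.02  1.  ] 58.51203737141391 [0.8 0.4 0.1]
cup1 0.98 (np.int64(89), np.int64(142), np.int64(220), np.int64(258)) held [array([0.4625, 0.3409]), array([-35.6,  25.8, -35.6,  42.5])]
cup1 0.76 (np.int64(140), np.int64(198), np.int64(122), np.int64(170)) held [array([0.506 , 0.3954]), array([-36.9,  32.9, -36.6,  42.5])]
cup1 0.58 (np.int64(222), np.int64(338), np.int64(196), np.int64(287)) held [array([0.5632, 0.3454]), array([ -3.5,   3.5, -17.6,  18.8])]
```

View pics/held_cup1.png

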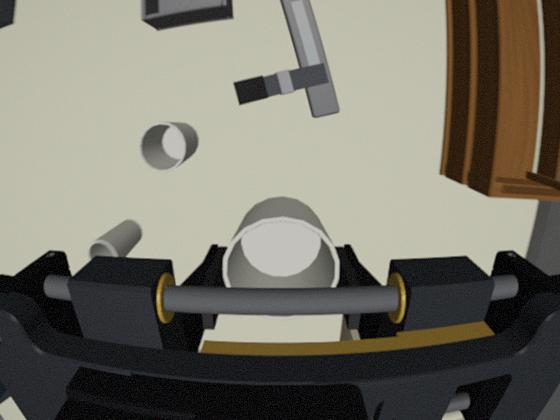

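```bash
cat >> h.py <<'E'
def vminfit(name,vmin,x,z0,m):
    rr,rf,h=DIM[name]
    f=lambda p: proj('wrist',np.r_[ring(rr,x,p[0],z0+h),ring(rf,x,p[0],z0)],m)[:,1].min()-vmin
    from scipy.optimize import brentq
    y0=m['pose'][1,3]; return brentq(lambda y:f([y]),y0-.12,y0+.1)
E
python3 - <<'E'
from h import *
m=camera_model('wrist'); p=readout.read_state()['position']
print(vminfit('cup1',197,p[0],p[2]-.0322,m)-p[1])
E
```

```text
0.0019228667385448595
```

send_rows:
  moves:
    - [[0,0,0,-3,0,0,-0.4],[0,0,0,-4.5,0,0,-0.4],[0,0,0,-4.5,0,0,-0.4],[0,0,0,-4.5,0,0,-0.4],[0,0,0,-4.5,0,0,-0.4]]

```text
time_s: 28.25
position: [0.5668, 0.1198, 0.1996]
tcp_rot: [[-0.021, 1.0, -0.004], [1.0, 0.021, -0.0], [-0.0, -0.004, -1.0]]
force: [0.1, -0.4, -0.8]
opening: 0.676
```

send_rows:
  moves:
    - [[0,0,0,-4.5,0,0,-0.4],[0,0,0,-3,0,0,-0.4],[0,0,0,-1.5,0,0,-0.4],[0,0,0,0,0,0,-0.4],[0,0,0,0,0,0,-0.4]]

```text
time_s: 28.75
position: [0.5697, 0.0325, 0.2007]
tcp_rot: [[-0.02, 1.0, -0.002], [1.0, 0.02, 0.001], [0.001, -0.002, -1.0]]
force: [-0.3, 0.3, -0.8]
opening: 0.679
```

```bash
python3 held.py cup1 -.0322
```

```text
28.75 [0.5697 0.0325 0.2007] [-0.02  1.  ] 59.03939203462995 [-0.3  0.3 -0.8]
tub 0.61 (np.int64(263), np.int64(308), np.int64(193), np.int64(204)) held [array([0.5704, 0.0719]), array([-41.5,  42.1, -56.9,  57.4])]
   tub on flap [array([0.5722, 0.0458]), array([-23.3,  23.6, -38.5,  41.1])]
cup1 0.62 (np.int64(223), np.int64(338), np.int64(196), np.int64(287)) held [array([0.5684, 0.0458]), array([ -3.5,   3.5, -17.1,  18.3])]
cup1 0.52 (np.int64(102), np.int64(131), np.int64(0), np.int64(8)) held [array([0.4713, 0.1768]), array([-55.2,  39.7, -53.4,  51.8])]
```

send_rows:
  moves:
    - [[0,0,0,-1.2,0.1,0,-0.4],[0,0,0,-0.9,0.1,0,-0.4],[0,0,0,0,0,0,-0.4],[0,0,0,0,0,2,-0.4],[0,0,0,0,0,2,-0.4]]

```text
time_s: 29.4
position: [0.5736, 0.0102, 0.1619]
tcp_rot: [[-0.02, 1.0, 0.002], [1.0, 0.02, -0.0], [-0.0, 0.002, -1.0]]
force: [-0.2, 0.2, -1.4]
opening: 0.673
```

send_rows:
  moves:
    - [[0,0,0,0,0,1,-0.4],[0,0,0,0,0,1,-0.4],[0,0,0,0,0,0.5,-0.4],[0,0,0,0,0,0.2,-0.4],[0,0,0,0,0,0,-0.4]]

```text
time_s: 29.9
position: [0.573, 0.0105, 0.1347]
tcp_rot: [[-0.021, 1.0, 0.0], [1.0, 0.021, -0.0], [-0.0, 0.0, -1.0]]
force: [0.0, -0.4, -1.3]
opening: 0.674
```

send_rows:
  moves:
    - [[0,0,0,0,0,0.25,-0.4],[0,0,0,0,0,0,-0.4],[0,0,0,0,0,0,0.8],[0,0,0,0,0,0,0.8],[0,0,0,0,0,0,0.8]]

```text
time_s: 30.4
position: [0.573, 0.0105, 0.1324]
tcp_rot: [[-0.02, 1.0, 0.001], [1.0, 0.02, -0.0], [-0.0, 0.001, -1.0]]
force: [0.9, 0.2, 0.6]
opening: 0.847
```

send_rows:
  moves:
    - [[0,0,0,0,0,-1,0.8],[0,0,0,0,0,-3,0.8],[0,0,0,0,0,-4.5,0.8],[0,0,0,0,0,-4,0.8],[0,0,0,2,0,0,0.6]]

```text
time_s: 30.9
position: [0.5769, 0.0285, 0.2645]
tcp_rot: [[-0.018, 1.0, 0.015], [1.0, 0.018, -0.003], [-0.003, 0.015, -1.0]]
force: [0.8, 0.3, 0.4]
opening: 0.865
```

Run:
```python
from look import *
s=readout.read_state(); print(s['position'].round(4),s['opening'],s['force'].round(1))
m=camera_model('wrist');a=capture('wrist')
cv2.imwrite('pics/n1.png',cv2.resize(a[130:330,180:400],None,fx=2,fy=2))
for t in ('cup1','tub'):
  for r in regions_of('wrist',t)[:3]:
    b=biggest(r['mask']);v,u=np.nonzero(b); print(t,r['p'],(u.min(),u.max(),v.min(),v.max()),conefit('wrist',b,'tub',.091,m),conefit('wrist',b,'cup1',.099,m))
```

```text
[0.5769 0.0285 0.2645] 0.8652008737550382 [0.8 0.3 0.4]
cup1 0.76 (np.int64(241), np.int64(306), np.int64(180), np.int64(250)) (array([0.57152999, 0.00661794]), array([-3.2,  3.2, -1. ,  1.3])) (array([0.57158664, 0.0128811 ]), array([-0.6,  0.6, -0.6,  0.6]))
cup1 0.65 (np.int64(96), np.int64(143), np.int64(0), np.int64(17)) (array([0.40648553, 0.22583577]), array([-12.8,   9.6, -25.3,  24.2])) (array([0.41604706, 0.21836112]), array([-13.3,  10.5, -23.8,  23.9]))
tub 0.92 (np.int64(236), np.int64(308), np.int64(174), np.int64(227)) (array([0.5698726 , 0.02233228]), array([-0.3,  0.3, -9.7,  9.9])) (array([0.57005421, 0.02802123]), array([ 2.3, -2.3, -9.1,  8.6]))
tub 0.53 (np.int64(149), np.int64(355), np.int64(78), np.int64(287)) (array([0.55165683, 0.04271024]), array([ 67.5, -65. ,  66.7, -69.7])) (array([0.5531936 , 0.04506252]), array([ 70.1, -67.8,  70.1, -69.2]))
```

View pics/n1.png

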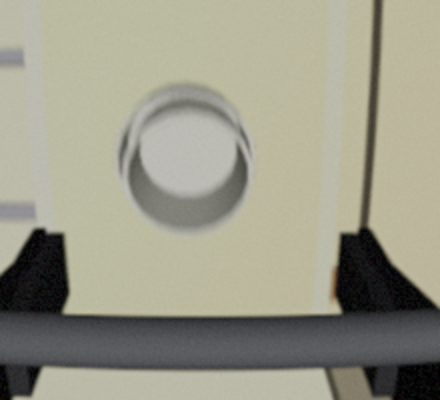

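Cup1 is nested in the tub at (.572,.013), ring at (187,155) in the crop. Next is cup2.

send_rows:
  moves:
    - [[0,0,0,3.5,-1.4,0,0.8],[0,0,0,4,-1.6,0,0.8],[0,0,0,4,-1.6,0,0.8],[0,0,0,4,-1.6,0,0.8],[0,0,0,4,-1.6,0,0.8]]

```text
time_s: 31.55
position: [0.4891, 0.2243, 0.256]
tcp_rot: [[-0.02, 1.0, -0.002], [1.0, 0.02, -0.001], [-0.001, -0.002, -1.0]]
force: [1.0, 0.4, 0.8]
opening: 0.897
```

send_rows:
  moves:
    - [[0,0,0,4,-1.6,0,0.8],[0,0,0,3.5,-1.2,0,0.8],[0,0,0,2.5,-1.0,1,0.8],[0,0,0,0,0,2,0.8],[0,0,0,0,0,0,0.8]]

```text
time_s: 32.05
position: [0.4477, 0.3222, 0.2238]
tcp_rot: [[-0.022, 1.0, -0.007], [1.0, 0.022, -0.004], [-0.004, -0.007, -1.0]]
force: [-0.3, -0.5, 0.6]
opening: 0.9
```

Run:
```python
from look import *
s=readout.read_state(); print(s['time_s'],s['position'].round(4),s['tcp_rot'].round(3)[:2,0],s['opening'],s['force'].round(1))
fits(('wrist',))
```

```text
32.05 [0.4477 0.3222 0.2238] [-0.022  1.   ] 0.8996224453915052 [-0.3 -0.5  0.6]
wrist cup1 0.69 (215, 232) best cup4 [0.3739 0.2716] [ 0.7 -0.9 -0.8  0.6]
```

Run:
```python
from look import *
m=camera_model('wrist'); a=capture('wrist'); cv2.imwrite('pics/c2.png',a)
for t in ('cup2','cup3','tub','bottle'):
  for r in regions_of('wrist',t)[:5]:
    b=biggest(r['mask']);v,u=np.nonzero(b); print(t,round(r['p'],2),(u.min(),u.max(),v.min(),v.max()),[q.round(4) for q in conefit('wrist',b,'cup2',0,m)])
fits(('scene','top'))
print(proj('wrist',(.449,.38,.03)))
```

```text
cup2 0.94 (np.int64(189), np.int64(231), np.int64(208), np.int64(259)) [array([0.3704, 0.2648]), array([-3.5,  3.8, -2.6,  2.8])]
cup2 0.6 (np.int64(256), np.int64(304), np.int64(111), np.int64(159)) [array([0.448, 0.38 ]), array([-1.2,  1.2, -0.9,  0.9])]
cup3 0.94 (np.int64(189), np.int64(231), np.int64(208), np.int64(259)) [array([0.3704, 0.2648]), array([-3.5,  3.8, -2.6,  2.8])]
cup3 0.6 (np.int64(256), np.int64(304), np.int64(111), np.int64(159)) [array([0.448, 0.38 ]), array([-1.2,  1.2, -0.9,  0.9])]
tub 0.21 (np.int64(318), np.int64(378), np.int64(328), np.int64(337)) [array([0.5459, 0.1167]), array([ 10.2,  -8.8, -21.9,  23. ])]
scene tub 0.48 (277, 232) best tub [ 0.5248 -0.0072] [-1.   1.  -4.2  4. ]
scene cup1 0.75 (369, 219) best cup4 [0.3863 0.2684] [ 0.5 -0.5 -0.5  0.5]
scene cup1 0.74 (395, 248) best cup2 [0.4515 0.3773] [-0.7  0.6 -0.8  0.8]
scene cup1 0.71 (187, 178) best cup4 [ 0.4676 -0.3861] [-0.9  1.  -0.7  0.7]
scene cup1 0.65 (274, 221) best tub [ 0.4941 -0.0268] [-1.3  1.3 -2.5  2.3]
top tub 0.73 (294, 253) best cup3 [ 0.3992 -0.0177] [-1.1  1.1  0.8 -0.8]
top cup1 0.67 (206, 264) best cup4 [0.3744 0.2709] [ 0.4 -0.4  0.3 -0.3]
top cup1 0.53 (280, 200) best cup1 [0.5855 0.0169] [ 0.1 -0.1 -0.1  0.1]
top cup1 0.5 (403, 232) best cup4 [ 0.4609 -0.3842] [-1.7  1.6 -0.8  0.8]
[[281.22510591 133.63739102]]
```

View pics/c2.png

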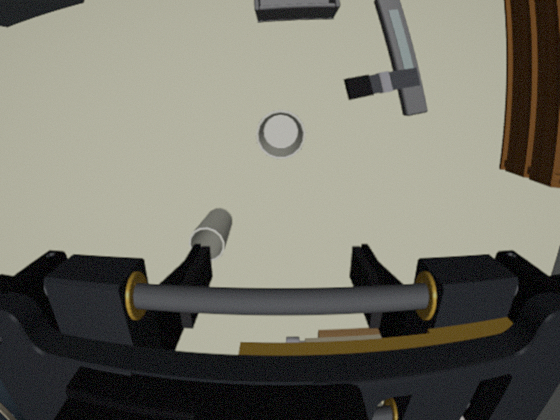

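Cup2 is at (280,134), i.e. (.448,.380), unmoved.

send_rows:
  moves:
    - [[0,0,0,3,0.1,0,0.8],[0,0,0,2.8,0.05,2,0.8],[0,0,0,0,0,4,0.8],[0,0,0,0,0,4,0.8],[0,0,0,0,0,4,0.8]]

```text
time_s: 33.25
position: [0.4508, 0.3817, 0.086]
tcp_rot: [[-0.021, 1.0, 0.001], [1.0, 0.021, 0.001], [0.001, 0.001, -1.0]]
force: [0.0, 0.4, 0.1]
opening: 0.903
```

send_rows:
  moves:
    - [[0,0,0,0,0,2.5,0.8],[0,0,0,0,0,1.2,0.8],[0,0,0,0,0,0,0.8],[0,0,0,0,0,0,0],[0,0,0,0,0,0,-0.2]]

```text
time_s: 33.75
position: [0.4519, 0.3818, 0.0518]
tcp_rot: [[-0.021, 1.0, 0.003], [1.0, 0.021, 0.002], [0.002, 0.003, -1.0]]
force: [0.2, 0.5, -0.0]
opening: 0.791
```

send_rows:
  moves:
    - [[0,0,0,0,0,0,-0.3],[0,0,0,0,0,0,-0.4],[0,0,0,0,0,0,-0.5],[0,0,0,0,0,0,-0.5],[0,0,0,0,0,0,-0.5]]

```text
time_s: 34.25
position: [0.4508, 0.3814, 0.0509]
tcp_rot: [[-0.021, 1.0, 0.001], [1.0, 0.021, 0.001], [0.001, 0.001, -1.0]]
force: [-2.1, -0.1, 4.7]
opening: 0.559
```

send_rows:
  moves:
    - [[0,0,0,0,0,-1,-0.5],[0,0,0,0,0,-3.5,-0.5],[0,0,0,0,0,-4.5,-0.5],[0,0,0,0,0,-4.5,-0.5],[0,0,0,0,0,-4.5,-0.5]]

```text
time_s: 34.75
position: [0.4503, 0.3808, 0.232]
tcp_rot: [[-0.02, 1.0, -0.0], [1.0, 0.02, -0.0], [-0.0, -0.0, -1.0]]
force: [0.4, -0.3, -0.5]
opening: 0.562
```

```bash
cat >> held.py <<'E'
v0=[r for r in regions_of('wrist','cup1') if abs(np.nonzero(r['mask'])[1].mean()-280)<25]
if v0:
    v=np.nonzero(biggest(v0[0]['mask']))[0]
    try: print('y offset of held from TCP',vminfit(n,v.min(),p[0],p[2]+z0,m)-p[1])
    except Exception as e: print(e)
E
python3 held.py cup2 -.046
```

```text
34.75 [0.4503 0.3808 0.232 ] [-0.02  1.  ] 48.91926821473191 [ 0.4 -0.3 -0.5]
```

send_rows:
  moves:
    - [[0,0,0,-3,0.9,0,-0.5],[0,0,0,-4.2,1.3,0,-0.5],[0,0,0,-4.2,1.3,0,-0.5],[0,0,0,-4.2,1.3,0,-0.5],[0,0,0,-4.2,1.3,0,-0.5]]

```text
time_s: 35.45
position: [0.5143, 0.1825, 0.2277]
tcp_rot: [[-0.021, 1.0, -0.005], [1.0, 0.021, -0.001], [-0.001, -0.005, -1.0]]
force: [0.0, -0.4, -0.9]
opening: 0.563
```

send_rows:
  moves:
    - [[0,0,0,-4.2,1.3,0,-0.5],[0,0,0,-4.2,1.3,0,-0.5],[0,0,0,-4.2,1.3,0,-0.5],[0,0,0,-3,0.9,0,-0.5],[0,0,0,-1.6,0.5,0,-0.5]]

```text
time_s: 35.95
position: [0.5716, 0.0109, 0.2278]
tcp_rot: [[-0.018, 1.0, -0.004], [1.0, 0.018, 0.0], [0.0, -0.004, -1.0]]
force: [0.2, 0.6, -1.2]
opening: 0.561
```

send_rows:
  moves:
    - [[0,0,0,0,0,0,-0.5],[0,0,0,0,0,0,-0.5],[0,0,0,0,0,0,-0.5],[0,0,0,0,0,0,-0.5],[0,0,0,0,0,0,-0.5]]

```text
time_s: 36.45
position: [0.5718, 0.0148, 0.2302]
tcp_rot: [[-0.022, 1.0, -0.0], [1.0, 0.022, 0.0], [0.0, -0.0, -1.0]]
force: [-0.3, -0.1, -1.2]
opening: 0.562
```

```bash
python3 held.py cup2 -.051
```

```text
36.45 [0.5718 0.0148 0.2302] [-0.022  1.   ] 48.9069910993774 [-0.3 -0.1 -1.2]
tub 0.61 (np.int64(240), np.int64(320), np.int64(167), np.int64(227)) held [array([0.5697, 0.0541]), array([-12.5,  12.5, -25.4,  22.2])]
   tub on flap [array([0.5702, 0.0223]), array([ -1. ,   1. , -10.6,  10.8])]
cup1 0.93 (np.int64(245), np.int64(319), np.int64(174), np.int64(231)) held [array([0.5708, 0.0507]), array([-15.2,  15.2, -27.2,  24.4])]
y offset of held from TCP 0.017744451468982077
```

Run:
```python
from h import *
m=camera_model('wrist'); print(vminfit('tub',167,.571,.091,m), vminfit('cup1',174,.571,.099,m))
```

```text
0.011354221228710583 0.011199022409022194
```

send_rows:
  moves:
    - [[0,0,0,-0.2,0,1.5,-0.5],[0,0,0,0,0,2,-0.5],[0,0,0,0,0,1.5,-0.5],[0,0,0,0,0,1,-0.5],[0,0,0,0,0,0.5,-0.5]]

```text
time_s: 37.15
position: [0.5722, 0.0117, 0.1643]
tcp_rot: [[-0.02, 1.0, -0.001], [1.0, 0.02, 0.0], [0.0, -0.001, -1.0]]
force: [-0.1, 0.2, -0.1]
opening: 0.559
```

send_rows:
  moves:
    - [[0,0,0,0,0,0.3,-0.5],[0,0,0,0,0,0.2,-0.5],[0,0,0,0,0,0,-0.5],[0,0,0,0,0,0,-0.5],[0,0,0,0,0,0,-0.5]]

```text
time_s: 37.65
position: [0.5725, 0.0114, 0.1604]
tcp_rot: [[-0.02, 1.0, 0.001], [1.0, 0.02, -0.0], [-0.0, 0.001, -1.0]]
force: [0.6, 0.7, -0.4]
opening: 0.558
```

send_rows:
  moves:
    - [[0,0,0,0,0,0.2,-0.5],[0,0,0,0,0,0,-0.5],[0,0,0,0,0,0,0.6],[0,0,0,0,0,0,0.6],[0,0,0,0,0,0,0.6]]

```text
time_s: 38.15
position: [0.5721, 0.0114, 0.158]
tcp_rot: [[-0.02, 1.0, -0.0], [1.0, 0.02, -0.0], [-0.0, -0.0, -1.0]]
force: [0.5, 0.5, -0.0]
opening: 0.743
```

send_rows:
  moves:
    - [[0,0,0,0,0,-1,0.6],[0,0,0,0,0,-3,0.6],[0,0,0,0,0,-4.5,0.6],[0,0,0,0,0,-3,0.6],[0,0,0,1,0,0,0.5]]

```text
time_s: 38.65
position: [0.5755, 0.0203, 0.2791]
tcp_rot: [[-0.019, 1.0, 0.012], [1.0, 0.019, -0.002], [-0.003, 0.012, -1.0]]
force: [0.5, 0.5, 0.2]
opening: 0.776
```

```bash
cat > nest.py <<'E'
from look import *
s=readout.read_state(); print(s['time_s'],s['position'].round(4),s['opening'],s['force'].round(1))
Z=dict(tub=.091,cup1=.099,cup2=.107,cup3=.115,cup4=.123)
m=camera_model('wrist');a=capture('wrist'); cv2.imwrite('pics/nest%d.png'%(s['time_s']*10),a)
for t in ('cup1','tub'):
  for r in regions_of('wrist',t)[:3]:
    b=biggest(r['mask']);v,u=np.nonzero(b)
    if len(u)<60: continue
    print(t,round(r['p'],2),(u.min(),u.max(),v.min(),v.max()),{n:[q.round(4).tolist() for q in conefit('wrist',b,n,Z[n],m)] for n in Z})
E
python3 nest.py
```

```text
38.65 [0.5755 0.0203 0.2791] 0.7760354283588234 [0.5 0.5 0.2]
cup1 0.88 (np.int64(246), np.int64(301), np.int64(178), np.int64(241)) {'tub': [[0.5695, -0.0002], [-6.8, 6.8, -2.8, 3.4]], 'cup1': [[0.5697, 0.0058], [-4.2, 4.2, -2.3, 2.5]], 'cup2': [[0.5698, 0.0116], [-1.1, 1.1, -1.6, 1.5]], 'cup3': [[0.5699, 0.0174], [2.5, -2.5, -0.7, 0.5]], 'cup4': [[0.57, 0.0228], [6.9, -6.9, 0.0, -0.3]]}
cup1 0.83 (np.int64(245), np.int64(307), np.int64(170), np.int64(219)) {'tub': [[0.5718, 0.0168], [-3.8, 3.8, -10.1, 10.4]], 'cup1': [[0.5718, 0.0221], [-1.2, 1.2, -9.3, 8.9]], 'cup2': [[0.5717, 0.0272], [1.9, -1.9, -8.2, 7.3]], 'cup3': [[0.5717, 0.0322], [5.6, -5.6, -7.0, 5.6]], 'cup4': [[0.5716, 0.0367], [10.0, -10.0, -5.7, 4.0]]}
cup1 0.55 (np.int64(108), np.int64(149), np.int64(0), np.int64(14)) {'tub': [[0.4078, 0.2232], [-14.5, 11.5, -25.6, 24.4]], 'cup1': [[0.4169, 0.2158], [-14.7, 12.2, -24.2, 24.1]], 'cup2': [[0.426, 0.2084], [-14.9, 13.0, -22.7, 23.8]], 'cup3': [[0.4352, 0.2012], [-15.0, 13.9, -21.0, 23.2]], 'cup4': [[0.4442, 0.1945], [-15.3, 15.1, -19.4, 22.8]]}
tub 0.76 (np.int64(239), np.int64(308), np.int64(164), np.int64(212)) {'tub': [[0.5692, 0.024], [-0.5, 0.5, -10.8, 10.8]], 'cup1': [[0.5693, 0.029], [2.1, -2.1, -9.7, 9.1]], 'cup2': [[0.5695, 0.0337], [5.2, -5.2, -8.5, 7.2]], 'cup3': [[0.5696, 0.0383], [8.9, -8.9, -7.0, 5.3]], 'cup4': [[0.5698, 0.0423], [13.4, -13.4, -5.4, 3.6]]}
```

send_rows:
  moves:
    - [[0,0,0,2.5,-2.5,0,0.5],[0,0,0,3.2,-3.1,0,0.5],[0,0,0,3.2,-3.1,0,0.5],[0,0,0,3.2,-3.1,0,0.5],[0,0,0,3.2,-3.1,0,0.5]]

```text
time_s: 39.3
position: [0.4174, 0.172, 0.2715]
tcp_rot: [[-0.02, 1.0, -0.004], [1.0, 0.02, -0.001], [-0.001, -0.004, -1.0]]
force: [1.0, 0.7, -0.8]
opening: 0.749
```

send_rows:
  moves:
    - [[0,0,0,2.5,-2.5,0,0.5],[0,0,0,2,-2,1,0.5],[0,0,0,0,0,3,0.5],[0,0,0,0,0,0,0.5],[0,0,0,0,0,0,0.5]]

```text
time_s: 39.8
position: [0.3734, 0.2151, 0.2323]
tcp_rot: [[-0.02, 1.0, -0.003], [1.0, 0.02, -0.001], [-0.001, -0.003, -1.0]]
force: [0.4, -0.6, 0.1]
opening: 0.748
```

Run:
```python
from look import *
s=readout.read_state(); print(s['time_s'],s['position'].round(4),s['tcp_rot'].round(3)[:2,0],s['opening'],s['force'].round(1))
fits(('wrist',)); fits(('wrist',))
```

```text
39.8 [0.3734 0.2151 0.2323] [-0.02  1.  ] 0.7481331272053741 [ 0.4 -0.6  0.1]
wrist cup1 0.91 (282, 141) best cup3 [0.3723 0.2666] [ 0.3 -0.3 -0.5  0.5]
wrist cup1 0.75 (279, 141) best cup3 [0.3719 0.2673] [-0.6  0.6 -0.9  0.9]
```

send_rows:
  moves:
    - [[0,0,0,2.7,0,0,0.5],[0,0,0,2.5,0,2,0.5],[0,0,0,0,0,4,0.5],[0,0,0,0,0,4,0.5],[0,0,0,0,0,3.5,0.5]]

```text
time_s: 40.6
position: [0.3735, 0.2677, 0.0971]
tcp_rot: [[-0.021, 1.0, 0.001], [1.0, 0.021, 0.001], [0.001, 0.001, -1.0]]
force: [-0.4, 0.2, 0.2]
opening: 0.747
```

send_rows:
  moves:
    - [[0,0,0,0,0,2,0.5],[0,0,0,0,0,1.2,0.5],[0,0,0,0,0,0,0.3],[0,0,0,0,0,0,0],[0,0,0,0,0,0,-0.3]]

```text
time_s: 41.1
position: [0.3739, 0.2678, 0.067]
tcp_rot: [[-0.02, 1.0, 0.002], [1.0, 0.02, 0.001], [0.001, 0.002, -1.0]]
force: [1.6, 0.5, -0.3]
opening: 0.563
```

send_rows:
  moves:
    - [[0,0,0,0,0,0,-0.5],[0,0,0,0,0,0,-0.6],[0,0,0,0,0,0,-0.6],[0,0,0,0,0,0,-0.6],[0,0,0,0,0,0,-0.6]]

```text
time_s: 41.6
position: [0.3735, 0.2678, 0.0669]
tcp_rot: [[-0.021, 1.0, 0.002], [1.0, 0.021, 0.001], [0.001, 0.002, -1.0]]
force: [-0.7, -0.5, 6.3]
opening: 0.442
```

send_rows:
  moves:
    - [[0,0,0,0,0,-1,-0.6],[0,0,0,0,0,-3.5,-0.6],[0,0,0,0,0,-4.5,-0.6],[0,0,0,0,0,-4.5,-0.6],[0,0,0,0,0,-4.5,-0.6]]

```text
time_s: 42.1
position: [0.3722, 0.2672, 0.2483]
tcp_rot: [[-0.02, 1.0, -0.0], [1.0, 0.02, -0.0], [-0.0, -0.0, -1.0]]
force: [2.0, 0.9, -1.0]
opening: 0.437
```

```bash
python3 held.py cup3 -.065
```

```text
42.1 [0.3722 0.2672 0.2483] [-0.02  1.  ] 37.98531598296934 [ 2.   0.9 -1. ]
cup1 0.85 (np.int64(245), np.int64(317), np.int64(201), np.int64(287)) held [array([0.3712, 0.2747]), array([-3.7,  3.7, -9.9,  8.9])]
y offset of held from TCP 0.00012848229446688064
```

send_rows:
  moves:
    - [[0,0,0,0,0,-2,-0.6],[0,0,0,-2,1.5,0,-0.6],[0,0,0,-3.2,2.4,0,-0.6],[0,0,0,-3.2,2.4,0,-0.6],[0,0,0,-3.2,2.4,0,-0.6]]

```text
time_s: 42.8
position: [0.4614, 0.152, 0.264]
tcp_rot: [[-0.021, 1.0, -0.005], [1.0, 0.021, -0.0], [-0.0, -0.005, -1.0]]
force: [0.4, 0.5, 0.0]
opening: 0.437
```

send_rows:
  moves:
    - [[0,0,0,-3.2,2.4,0,-0.6],[0,0,0,-3.2,2.4,0,-0.6],[0,0,0,-3.2,2.4,0,-0.6],[0,0,0,-3.2,2.4,0,-0.6],[0,0,0,-1.5,1.1,0,-0.6]]

```text
time_s: 43.3
position: [0.573, 0.0098, 0.2636]
tcp_rot: [[-0.018, 1.0, -0.003], [1.0, 0.018, -0.0], [-0.0, -0.003, -1.0]]
force: [-0.0, 0.6, -0.3]
opening: 0.439
```

send_rows:
  moves:
    - [[0,0,0,0,0,0,-0.6],[0,0,0,0,0,0,-0.6],[0,0,0,0,0,0,-0.6],[0,0,0,0,0,0,-0.6],[0,0,0,0,0,0,-0.6]]

```text
time_s: 43.8
position: [0.5716, 0.0137, 0.2663]
tcp_rot: [[-0.022, 1.0, -0.0], [1.0, 0.022, 0.0], [0.0, -0.0, -1.0]]
force: [0.6, -0.3, -1.0]
opening: 0.433
```

```bash
python3 held.py cup3 -.0668;  python3 - <<'E'
from h import *
m=camera_model('wrist')
for t in ('tub','cup1'):
  for r in regions_of('wrist',t)[:3]:
    v,u=np.nonzero(biggest(r['mask'])); 
    print(t,r['p'],u.min(),u.max(),v.min(),[ (n,round(vminfit(n,v.min(),.571,z,m),4)) for n,z in (('tub',.091),('cup1',.099),('cup2',.107))] if v.min()>100 else '')
print([ (n,proj('wrist',np.r_[ring(DIM[n][0],.571,.0125,z+DIM[n][2])],m)[:,0].min().round()) for n,z in (('tub',.091),('cup1',.099),('cup2',.107))])
E
```

```text
43.8 [0.5716 0.0137 0.2663] [-0.022  1.   ] 37.64055032206044 [ 0.6 -0.3 -1. ]
tub 0.62 (np.int64(245), np.int64(314), np.int64(159), np.int64(206)) held [array([0.569 , 0.0611]), array([ -8. ,   8. , -23.8,  17.9])]
   tub on flap [array([0.5693, 0.0268]), array([ -2.1,   2.1, -12.6,  12.6])]
cup1 0.94 (np.int64(245), np.int64(317), np.int64(201), np.int64(287)) held [array([0.5706, 0.0204]), array([-3.2,  3.2, -9.4,  8.4])]
cup1 0.79 (np.int64(249), np.int64(314), np.int64(166), np.int64(218)) held [array([0.5701, 0.0551]), array([ -9.6,   9.6, -22.3,  17.4])]
cup1 0.69 (np.int64(250), np.int64(309), np.int64(173), np.int64(225)) held [array([0.5692, 0.0507]), array([-12.3,  12.2, -23.2,  18.6])]
y offset of held from TCP -0.0003748251383124991
tub 0.62 245 314 159 [('tub', 0.0127), ('cup1', 0.0188), ('cup2', 0.025)]Traceback (most recent call last):
  File "<stdin>", line 6, in <module>
  File "h.py", line 36, in vminfit
    y0=m['pose'][1,3]; return brentq(lambda y:f([y]),y0-.12,y0+.1)
                              ~~~~~~^^^^^^^^^^^^^^^^^^^^^^^^^^^^^^
    r = _zeros._brentq(f, a, b, xtol, rtol, maxiter, args, full_output, disp)
ValueError: f(a) and f(b) must have different signs
```

send_rows:
  moves:
    - [[0,0,0,-0.1,0,2,-0.6],[0,0,0,0,0,2,-0.6],[0,0,0,0,0,1.5,-0.6],[0,0,0,0,0,1,-0.6],[0,0,0,0,0,0.8,-0.6]]

```text
time_s: 44.6
position: [0.5722, 0.0115, 0.1924]
tcp_rot: [[-0.02, 1.0, -0.0], [1.0, 0.02, 0.0], [0.0, -0.0, -1.0]]
force: [-0.3, 0.2, 0.1]
opening: 0.438
```

send_rows:
  moves:
    - [[0,0,0,0,0,0.5,-0.6],[0,0,0,0,0,0.3,-0.6],[0,0,0,0,0,0,-0.6],[0,0,0,0,0,0,-0.6],[0,0,0,0,0,0,-0.6]]

```text
time_s: 45.1
position: [0.5726, 0.0115, 0.1856]
tcp_rot: [[-0.02, 1.0, 0.001], [1.0, 0.02, -0.0], [-0.0, 0.001, -1.0]]
force: [-0.7, -0.6, -0.3]
opening: 0.44
```

send_rows:
  moves:
    - [[0,0,0,0,0,0.3,-0.6],[0,0,0,0,0,0,-0.6],[0,0,0,0,0,0,0.4],[0,0,0,0,0,0,0.4],[0,0,0,0,0,0,0.4]]

```text
time_s: 45.6
position: [0.5723, 0.0115, 0.1822]
tcp_rot: [[-0.02, 1.0, 0.0], [1.0, 0.02, -0.0], [-0.0, 0.0, -1.0]]
force: [0.3, -0.4, 0.2]
opening: 0.624
```

send_rows:
  moves:
    - [[0,0,0,0,0,-1,0.4],[0,0,0,0,0,-3,0.4],[0,0,0,0,0,-4.5,0.4],[0,0,0,0,0,-3,0.4],[0,0,0,-1,0,0,0.4]]

```text
time_s: 46.1
position: [0.5755, 0.0018, 0.3033]
tcp_rot: [[-0.022, 1.0, 0.012], [1.0, 0.022, -0.002], [-0.002, 0.012, -1.0]]
force: [0.6, 0.4, 0.6]
opening: 0.703
```

```bash
python3 nest.py
```

```text
46.1 [0.5755 0.0018 0.3033] 0.7026785055817295 [0.6 0.4 0.6]
cup1 0.82 (np.int64(248), np.int64(300), np.int64(157), np.int64(196)) {'tub': [[0.5694, 0.013], [-6.8, 6.8, -12.8, 12.9]], 'cup1': [[0.5695, 0.0173], [-4.2, 4.2, -11.5, 10.9]], 'cup2': [[0.5696, 0.0214], [-1.1, 1.1, -9.9, 8.7]], 'cup3': [[0.5697, 0.0252], [2.5, -2.5, -8.0, 6.5]], 'cup4': [[0.5698, 0.0285], [6.7, -6.7, -6.0, 4.4]]}
cup1 0.77 (np.int64(247), np.int64(304), np.int64(150), np.int64(192)) {'tub': [[0.5709, 0.0188], [-4.4, 4.4, -10.8, 11.8]], 'cup1': [[0.5709, 0.0234], [-1.8, 1.8, -9.8, 9.1]], 'cup2': [[0.5709, 0.027], [1.3, -1.3, -8.0, 6.9]], 'cup3': [[0.5709, 0.0304], [4.9, -4.9, -5.8, 4.6]], 'cup4': [[0.5709, 0.0333], [9.1, -9.1, -3.5, 2.4]]}
cup1 0.74 (np.int64(252), np.int64(297), np.int64(166), np.int64(216)) {'tub': [[0.5703, -0.0041], [-9.9, 9.9, -7.1, 7.7]], 'cup1': [[0.5703, 0.0009], [-7.3, 7.3, -6.1, 6.2]], 'cup2': [[0.5704, 0.0056], [-4.3, 4.3, -4.8, 4.5]], 'cup3': [[0.5704, 0.0102], [-0.7, 0.7, -3.3, 2.8]], 'cup4': [[0.5705, 0.0144], [3.5, -3.5, -1.8, 1.3]]}
tub 0.62 (np.int64(242), np.int64(306), np.int64(145), np.int64(190)) {'tub': [[0.5692, 0.0227], [-1.0, 1.0, -9.6, 10.3]], 'cup1': [[0.5693, 0.0272], [1.6, -1.6, -8.2, 7.5]], 'cup2': [[0.5695, 0.0306], [4.7, -4.7, -6.2, 5.2]], 'cup3': [[0.5696, 0.0337], [8.3, -8.3, -3.8, 2.8]], 'cup4': [[0.5697, 0.0363], [12.6, -12.6, -1.4, 0.7]]}
```

send_rows:
  moves:
    - [[0,0,0,-3,-1,0,0.4],[0,0,0,-4.3,-1.4,0,0.4],[0,0,0,-4.3,-1.4,0,0.4],[0,0,0,-4.3,-1.4,0,0.4],[0,0,0,-4.3,-1.4,0,0.4]]

```text
time_s: 46.75
position: [0.509, -0.2025, 0.2952]
tcp_rot: [[-0.021, 1.0, -0.003], [1.0, 0.021, 0.003], [0.003, -0.003, -1.0]]
force: [1.1, 0.1, 1.2]
opening: 0.701
```

send_rows:
  moves:
    - [[0,0,0,-4.3,-1.4,0,0.4],[0,0,0,-4.3,-1.4,0,0.4],[0,0,0,-3,-1,1.5,0.4],[0,0,0,-1,0,3,0.4],[0,0,0,0,0,1.5,0.4]]

```text
time_s: 47.25
position: [0.473, -0.3292, 0.2331]
tcp_rot: [[-0.017, 1.0, -0.004], [1.0, 0.017, 0.004], [0.005, -0.004, -1.0]]
force: [-0.1, -0.0, 0.2]
opening: 0.703
```

Run:
```python
from look import *
s=readout.read_state(); print(s['time_s'],s['position'].round(4),s['tcp_rot'].round(3)[:2,0],s['opening'],s['force'].round(1))
fits(('wrist',)); fits(('wrist',)); a=capture('wrist'); cv2.imwrite('pics/c4.png',a)
```

```text
47.25 [ 0.473  -0.3292  0.2331] [-0.017  1.   ] 0.7030003098951441 [-0.1 -0.   0.2]
wrist cup1 0.65 (270, 242) best cup4 [ 0.4612 -0.3877] [-0.3  0.3 -1.2  1. ]
wrist cup1 0.77 (269, 241) best cup4 [ 0.4612 -0.3865] [-1.2  1.2 -1.   1. ]
```

send_rows:
  moves:
    - [[0,0,0,-3,-0.7,0,0.4],[0,0,0,-2.8,-0.6,0,0.4],[0,0,0,0,0,3,0.4],[0,0,0,0,0,3,0.4],[0,0,0,0,0,0,0.4]]

```text
time_s: 48.1
position: [0.4617, -0.3847, 0.1743]
tcp_rot: [[-0.021, 1.0, -0.005], [1.0, 0.021, 0.006], [0.006, -0.005, -1.0]]
force: [-0.4, 0.1, -0.1]
opening: 0.696
```

Run:
```python
from look import *
s=readout.read_state(); print(s['time_s'],s['position'].round(4),s['tcp_rot'].round(3)[:2,0],s['opening'],s['force'].round(1))
fits(('wrist',)); a=capture('wrist'); cv2.imwrite('pics/c4.png',a)
```

```text
48.1 [ 0.4617 -0.3847  0.1743] [-0.021  1.   ] 0.6962272129369311 [-0.4  0.1 -0.1]
```

View pics/c4.png

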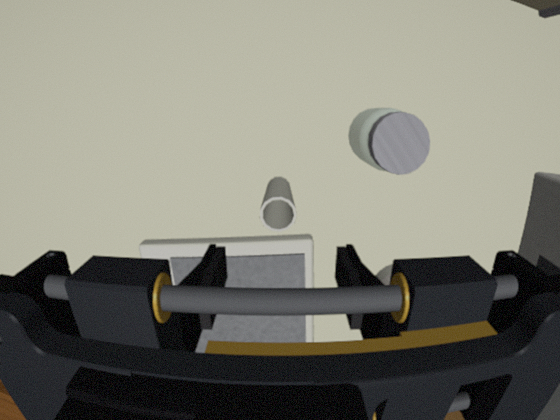

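Cup4 shows rim (278,212) and foot top (278,178), and the jar at (395,140) is well clear.

Run:
```python
from h import *
m=camera_model('wrist'); print(onz('wrist',(278,212),.095,m), readout.read_state()['position'])
print(vminfit('cup4',177,.4617,0,m))
```

```text
[ 0.46167912 -0.38516412  0.095     ] [ 0.46452415 -0.38756251  0.1791021 ]
-0.3888424197153984
```

send_rows:
  moves:
    - [[0,0,0,0,-0.2,3,0.4],[0,0,0,0,0,3,0.4],[0,0,0,0,0,2.4,0.4],[0,0,0,0,0,1.4,0.3],[0,0,0,0,0,0,0.2]]

```text
time_s: 48.8
position: [0.4613, -0.3864, 0.0785]
tcp_rot: [[-0.021, 1.0, -0.001], [1.0, 0.021, 0.001], [0.001, -0.001, -1.0]]
force: [-1.3, 0.3, 0.1]
opening: 0.637
```

send_rows:
  moves:
    - [[0,0,0,0,0,0,0],[0,0,0,0,0,0,-0.3],[0,0,0,0,0,0,-0.5],[0,0,0,0,0,0,-0.7],[0,0,0,0,0,0,-0.8]]

```text
time_s: 49.3
position: [0.4619, -0.3874, 0.08]
tcp_rot: [[-0.02, 1.0, 0.001], [1.0, 0.02, -0.002], [-0.002, 0.001, -1.0]]
force: [-0.1, 0.0, 3.5]
opening: 0.318
```

send_rows:
  moves:
    - [[0,0,0,0,0,0,-0.8],[0,0,0,0,0,0,-0.8],[0,0,0,0,0,-1,-0.8],[0,0,0,0,0,-3.5,-0.8],[0,0,0,0,0,-4.5,-0.8]]

```text
time_s: 49.8
position: [0.4599, -0.3852, 0.1679]
tcp_rot: [[-0.02, 1.0, -0.004], [1.0, 0.02, 0.005], [0.005, -0.004, -1.0]]
force: [0.6, -1.1, -0.0]
opening: 0.318
```

send_rows:
  moves:
    - [[0,0,0,0,0,-4.5,-0.8],[0,0,0,0,0,-4.5,-0.8],[0,0,0,0,0,-4.5,-0.8],[0,0,0,0,0,0,-0.8],[0,0,0,0,0,0,-0.8]]

```text
time_s: 50.3
position: [0.4614, -0.3869, 0.3055]
tcp_rot: [[-0.021, 1.0, 0.001], [1.0, 0.021, -0.002], [-0.002, 0.001, -1.0]]
force: [0.6, -0.5, -0.3]
opening: 0.322
```

```bash
python3 held.py cup4 -.081
```

```text
50.3 [ 0.4614 -0.3869  0.3055] [-0.021  1.   ] 27.99452130724426 [ 0.6 -0.5 -0.3]
tub 0.35 (np.int64(415), np.int64(559), np.int64(0), np.int64(32)) held [array([ 0.5925, -0.2334]), array([ 20.5, -17.2, -13.9,  19.5])]
   tub on flap [array([ 0.7105, -0.1611]), array([ 41.4, -46.5, -11.2,  11.8])]
cup1 0.97 (np.int64(252), np.int64(308), np.int64(201), np.int64(288)) held [array([ 0.46  , -0.3827]), array([-1.4,  1.4, -5.3,  4.3])]
y offset of held from TCP -6.1999177796701055e-06
```

send_rows:
  moves:
    - [[0,0,0,3,0.9,0,-0.8],[0,0,0,4.3,1.3,0,-0.8],[0,0,0,4.3,1.3,0,-0.8],[0,0,0,4.3,1.3,0,-0.8],[0,0,0,4.3,1.3,0,-0.8]]

```text
time_s: 51.0
position: [0.5178, -0.1817, 0.3024]
tcp_rot: [[-0.02, 1.0, -0.003], [1.0, 0.02, 0.002], [0.002, -0.003, -1.0]]
force: [0.8, -0.9, 0.1]
opening: 0.322
```

send_rows:
  moves:
    - [[0,0,0,4.3,1.3,0,-0.8],[0,0,0,4.3,1.3,0,-0.8],[0,0,0,4.3,1.3,0,-0.8],[0,0,0,4.3,1.2,0,-0.8],[0,0,0,2.3,0.6,0,-0.8]]

```text
time_s: 51.5
position: [0.5708, 0.016, 0.3023]
tcp_rot: [[-0.023, 1.0, -0.003], [1.0, 0.023, 0.002], [0.002, -0.003, -1.0]]
force: [0.2, -0.8, -0.9]
opening: 0.321
```

send_rows:
  moves:
    - [[0,0,0,0,0,0,-0.8],[0,0,0,0,0,0,-0.8],[0,0,0,0,0,0,-0.8],[0,0,0,0,0,0,-0.8],[0,0,0,0,0,0,-0.8]]

```text
time_s: 52.0
position: [0.5711, 0.0113, 0.304]
tcp_rot: [[-0.019, 1.0, -0.0], [1.0, 0.019, -0.0], [-0.0, -0.0, -1.0]]
force: [-1.0, 0.2, -0.5]
opening: 0.323
```

```bash
python3 held.py cup4 -.080; python3 nest.py | cut -c1-60
python3 - <<'E'
from h import *
m=camera_model('wrist')
for n,z in (('tub',.091),('cup1',.099),('cup2',.107),('cup3',.115)):
    q=proj('wrist',ring(DIM[n][0],.5705,.012,z+DIM[n][2]),m); print(n,q.min(0).round(),q.max(0).round())
E
```

```text
52.0 [0.5711 0.0113 0.304 ] [-0.019  1.   ] 28.130679182133704 [-1.   0.2 -0.5]
tub 0.64 (np.int64(250), np.int64(311), np.int64(154), np.int64(191)) held [array([0.5691, 0.0639]), array([ -2.1,   2.1, -20.9,  13.9])]
   tub on flap [array([0.5697, 0.0276]), array([ -2.3,   2.3, -13.8,  13.6])]
cup1 0.67 (np.int64(253), np.int64(308), np.int64(201), np.int64(287)) held [array([0.57  , 0.0164]), array([-2.1,  2.1, -5.9,  4.8])]
cup1 0.58 (np.int64(254), np.int64(306), np.int64(166), np.int64(210)) held [array([0.569 , 0.0543]), array([ -6.1,   6.1, -20.2,  14. ])]
cup1 0.56 (np.int64(255), np.int64(311), np.int64(159), np.int64(204)) held [array([0.5703, 0.0581]), array([ -4.3,   4.3, -18.3,  12.4])]
cup1 0.34 (np.int64(354), np.int64(367), np.int64(87), np.int64(105)) held [array([0.6059, 0.1011]), array([-39.3,  27.4, -23.3,  23.4])]
y offset of held from TCP 0.0004082930392679193
52.2 [0.5712 0.012  0.3041] 0.32067483754627146 [ 0.4 -0.2 -
cup1 0.89 (np.int64(255), np.int64(306), np.int64(166), np.i
cup1 0.88 (np.int64(253), np.int64(309), np.int64(201), np.i
cup1 0.79 (np.int64(260), np.int64(304), np.int64(177), np.i
tub [248. 156.] [313. 219.]
cup1 [251. 164.] [311. 222.]
cup2 [254. 173.] [307. 225.]
cup3 [258. 184.] [304. 228.]
```

send_rows:
  moves:
    - [[0,0,0,0,0,2.5,-0.8],[0,0,0,0,0,2.5,-0.8],[0,0,0,0,0,1.5,-0.8],[0,0,0,0,0,1.2,-0.8],[0,0,0,0,0,1,-0.8]]

```text
time_s: 52.85
position: [0.5713, 0.0125, 0.2164]
tcp_rot: [[-0.021, 1.0, -0.0], [1.0, 0.021, -0.0], [-0.0, -0.0, -1.0]]
force: [0.3, -0.4, -0.7]
opening: 0.322
```

send_rows:
  moves:
    - [[0,0,0,0,0,0.7,-0.8],[0,0,0,0,0,0.4,-0.8],[0,0,0,0,0,0,-0.8],[0,0,0,0,0,0,-0.8],[0,0,0,0,0,0,-0.8]]

```text
time_s: 53.35
position: [0.5716, 0.0125, 0.2066]
tcp_rot: [[-0.021, 1.0, 0.001], [1.0, 0.021, -0.0], [-0.0, 0.001, -1.0]]
force: [0.6, -1.2, -0.1]
opening: 0.324
```

send_rows:
  moves:
    - [[0,0,0,0,0,0.3,-0.8],[0,0,0,0,0,0,-0.8],[0,0,0,0,0,0,0.2],[0,0,0,0,0,0,0.2],[0,0,0,0,0,0,0.2]]

```text
time_s: 53.85
position: [0.5712, 0.0125, 0.2031]
tcp_rot: [[-0.02, 1.0, 0.0], [1.0, 0.02, 0.0], [0.0, 0.0, -1.0]]
force: [0.4, -0.1, -0.5]
opening: 0.511
```

send_rows:
  moves:
    - [[0,0,0,0,0,-1,0.2],[0,0,0,0,0,-3,0.2],[0,0,0,0,0,-4,0.2],[0,0,0,0,0,-4,0.2],[0,0,0,0,-1,0,0.2]]

```text
time_s: 54.35
position: [0.5658, 0.0116, 0.3302]
tcp_rot: [[-0.021, 1.0, 0.015], [1.0, 0.021, -0.003], [-0.003, 0.015, -1.0]]
force: [-0.1, -0.5, -0.1]
opening: 0.597
```

send_rows:
  moves:
    - [[0,0,0,0,-3,0,0.2],[0,0,0,0,-4,0,0.2],[0,0,0,0,-4,0,0.2],[0,0,0,0,-3,0,0.2],[0,0,0,0,0,0,0.2]]

```text
time_s: 54.85
position: [0.4163, 0.0103, 0.3227]
tcp_rot: [[-0.02, 1.0, -0.004], [1.0, 0.02, 0.001], [0.001, -0.004, -1.0]]
force: [-0.4, 0.3, 0.3]
opening: 0.597
```

```bash
python3 nest.py | cut -c1-70
python3 - <<'E'
from look import *
a=capture('wrist'); b=capture('scene')
cv2.imwrite('pics/fin.png',np.hstack([cv2.resize(a,(360,270)),cv2.resize(b[170:290,200:360],(360,270))]))
E
```

```text
54.85 [0.4163 0.0103 0.3227] 0.59674512884098 [-0.4  0.3  0.3]
cup1 0.85 (np.int64(398), np.int64(443), np.int64(169), np.int64(220))
cup1 0.79 (np.int64(421), np.int64(460), np.int64(186), np.int64(223))
cup1 0.64 (np.int64(386), np.int64(440), np.int64(160), np.int64(213))
tub 0.67 (np.int64(378), np.int64(429), np.int64(156), np.int64(214))
```

View pics/fin.png

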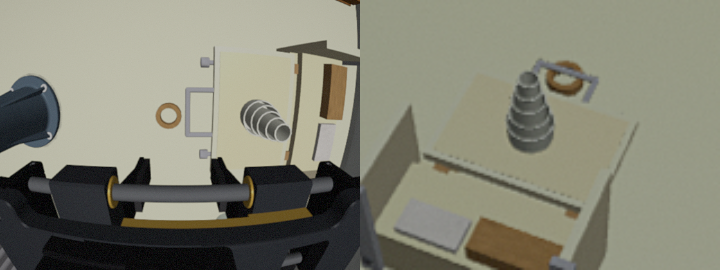

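The final picture shows five stepped rims, with the tower upright on the level flap at (265,117) left and (530,120) right. The gripper is clear, so I'm handing in.

Run:
```python
from rig import bot
print(bot.hand_in())
```

```text
the job is handed in; nothing more can be done
None
```

The job is done and handed in at about 55 s of the 210 s. `hand_in` reports no verdict, so the result rests on my own checks.

- **Supports:** I pulled both out to their end stops. They had started about 12–17 mm out already, and by my measurements they end at the full 0.12 m.
- **Flap:** I lowered it by its bar at under about 0.8 rad/s. I stopped once it pressed on the supports at about 1.70 rad, with a push of roughly 44 N, and then let go with the fingers only part open.
- **Cups:** All four were present. The tub stands about 1 mm from the middle of the flap, with cup1, cup2, cup3 and cup4 nested in it in size order.

**Last checks:** The last pictures show an upright, stepped stack of five rims on the level flap, with the gripper clear and its forces about zero. Each cup's measured position was within about 2 mm of the tub's centre; cup4's I took from where it was released. I saw no sign that any cup or the tub was knocked aside.

**What fell short:** The networks missed cups now and then, and their outline fits were unreliable where the gripper hid part of a cup. In those cases I relied on the picture and the arm's own position. I did not re-measure the bystanders at the end, but nothing came near enough to touch them.

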